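# Drain the rinsed sample bottles and hang them on the warm-air dryer

### The job

Lay every rinsed sample bottle from the rubber mat on the sloping draining block, one to a ramp with the mouth at the low end, until all of them lie there draining. Then put each one upside down over an air peg of the dryer, fully down and upright, and when all the bottles hang there flip the dryer's switch on; leave the beaker and the dish where they are.

Things in the scene. Friction and masses are not known exactly. Their poses are not given: they have to be found in the camera images.
- bottle_1_mid (a point): rinsed square sample bottle, off-white plastic, uncapped, lying on the mat at the start (may be absent). 130 mm long: square body 42 x 42 mm for 94 mm from its closed end, short shoulder, round threaded neck 34 mm (collar 39 mm), open mouth 28 mm; hollow, walls 3 mm, 45 to 70 g. Point: middle of the bottle on its axis, 65 mm from either end; x points to the mouth, y and z square to its sides
- bottle_2_mid (a point): a bottle like bottle_1, same point and axes; the bottles' mouths point to either end of the mat
- bottle_3_mid (a point): a bottle like bottle_1, same point and axes; the bottles' mouths point to either end of the mat
- bottle_4_mid (a point): a bottle like bottle_1, same point and axes; the bottles' mouths point to either end of the mat
- mat: black ribbed rubber bench mat, 320 x 170 x 3 mm, fixed; origin under its middle; x along its length, z up
- rack: grey draining block, fixed: a foot 115 x 304 mm with four ramps side by side along y, 78 mm apart, that rise 30 degrees towards +x. A ramp is 34 mm wide and ends 85 mm from the lip at its low end, so a bottle's sides overhang it and 45 mm of its closed end stands free. Two cheeks 50 mm apart, 16 mm high, 12 to 46 mm from the lip, guide its neck end. Origin under the middle of the block
- ramp_1 (a point): where the middle of a bottle comes to lie on a ramp of the block with its rim against the lip, 75 mm above the desk. Axes are the block's (z up): the bottle's mouth lies towards -x and 30 degrees downward, its closed end towards +x and upward. Lower it 3 to 8 mm up the slope from here, so that the rim clears the lip
- ramp_2 (a point): the same point on another ramp
- ramp_3 (a point): the same point on another ramp
- ramp_4 (a point): the same point on another ramp
- dryer: warm-air bottle dryer, fixed: a grey blower box 264 x 142 mm, steel top 55 mm above the desk, four upright air pegs 86 mm apart along y and 92 mm along x, switch plate at the -x end, which faces the robot. Origin under the middle of the box, z up
- peg_1 (a point): foot of an air peg of the dryer, on the peg's axis at the box's steel top, z up. Peg: steel tube 16 mm across, 65 mm tall, rounded tip, with a rubber cone round its foot (25 mm wide, narrowing to 17 mm, 8 mm tall). A bottle fully down on it stands with its rim on the steel top, its middle 65 mm above this point
- peg_2 (a point): the foot of another peg of the dryer
- peg_3 (a point): the foot of another peg of the dryer
- peg_4 (a point): the foot of another peg of the dryer
- switch (a point): pivot of the dryer's toggle switch, in the middle of its small metal plate (42 x 56 mm), 60 mm above the desk and 5 mm above the box's top; axes are the dryer's (x to the pegs, y across, z up). The steel bat lever, 8 mm thick, is 32 mm long; off, its tip stands 11 mm to +y and 30 mm above this point, on, 11 mm to -y. Pushed by its tip towards -y (1 to 2 N), it stays where it is left
- sw_lever (a joint): toggle lever of the dryer's switch: 0 off (leaning to +y of switch), 0.7 fully on (leaning to -y), rad
- beaker: bystander: a small glass beaker, 57 mm across, 66 mm tall, standing behind the work; origin under its middle
- petri_dish: bystander: a clear dish with lid, 55 mm across, 14 mm tall, lying behind the work; origin under its middle
There are look-alikes about, which are no part of the job. Leave any turquoise look-alike of the part that bears bottle_2_mid alone.

How it is judged:
On the way, in this order (a step that is already met when the one before it is completed fails the run):
1. all the bottles lie on ramps of the draining block at once, mouth down the slope, let go (angle between bottle_1_mid's own x axis and vertical between 1.92 and 2.27 rad and (distance between bottle_1_mid and ramp_1 below 0.02 m or distance between bottle_1_mid and ramp_2 below 0.02 m or distance between bottle_1_mid and ramp_3 below 0.02 m or distance between bottle_1_mid and ramp_4 below 0.02 m) and contact force between each of bottle_1, bottle_2, bottle_3, bottle_4 and the fingers below 0.05 N and linear speed of each of bottle_1, bottle_2, bottle_3, bottle_4 below 0.03 m/s and angle between bottle_2_mid's own x axis and vertical between 1.92 and 2.27 rad and (distance between bottle_2_mid and ramp_1 below 0.02 m or distance between bottle_2_mid and ramp_2 below 0.02 m or distance between bottle_2_mid and ramp_3 below 0.02 m or distance between bottle_2_mid and ramp_4 below 0.02 m) and angle between bottle_3_mid's own x axis and vertical between 1.92 and 2.27 rad and (distance between bottle_3_mid and ramp_1 below 0.02 m or distance between bottle_3_mid and ramp_2 below 0.02 m or distance between bottle_3_mid and ramp_3 below 0.02 m or distance between bottle_3_mid and ramp_4 below 0.02 m) and angle between bottle_4_mid's own x axis and vertical between 1.92 and 2.27 rad and (distance between bottle_4_mid and ramp_1 below 0.02 m or distance between bottle_4_mid and ramp_2 below 0.02 m or distance between bottle_4_mid and ramp_3 below 0.02 m or distance between bottle_4_mid and ramp_4 below 0.02 m)), for 0.3 s.
2. all the bottles stand upside down on pegs of the dryer, fully down, let go (angle between each of bottle_1_mid, bottle_2_mid, bottle_3_mid, bottle_4_mid's own x axis and vertical above 2.99 rad and ((horizontal distance between bottle_1_mid and peg_1 below 0.015 m and z of bottle_1_mid in the frame of peg_1 below 0.07 m) or (horizontal distance between bottle_1_mid and peg_2 below 0.015 m and z of bottle_1_mid in the frame of peg_2 below 0.07 m) or (horizontal distance between bottle_1_mid and peg_3 below 0.015 m and z of bottle_1_mid in the frame of peg_3 below 0.07 m) or (horizontal distance between bottle_1_mid and peg_4 below 0.015 m and z of bottle_1_mid in the frame of peg_4 below 0.07 m)) and contact force between each of bottle_1, bottle_2, bottle_3, bottle_4 and the fingers below 0.05 N and linear speed of each of bottle_1, bottle_2, bottle_3, bottle_4 below 0.03 m/s and ((horizontal distance between bottle_2_mid and peg_1 below 0.015 m and z of bottle_2_mid in the frame of peg_1 below 0.07 m) or (horizontal distance between bottle_2_mid and peg_2 below 0.015 m and z of bottle_2_mid in the frame of peg_2 below 0.07 m) or (horizontal distance between bottle_2_mid and peg_3 below 0.015 m and z of bottle_2_mid in the frame of peg_3 below 0.07 m) or (horizontal distance between bottle_2_mid and peg_4 below 0.015 m and z of bottle_2_mid in the frame of peg_4 below 0.07 m)) and ((horizontal distance between bottle_3_mid and peg_1 below 0.015 m and z of bottle_3_mid in the frame of peg_1 below 0.07 m) or (horizontal distance between bottle_3_mid and peg_2 below 0.015 m and z of bottle_3_mid in the frame of peg_2 below 0.07 m) or (horizontal distance between bottle_3_mid and peg_3 below 0.015 m and z of bottle_3_mid in the frame of peg_3 below 0.07 m) or (horizontal distance between bottle_3_mid and peg_4 below 0.015 m and z of bottle_3_mid in the frame of peg_4 below 0.07 m)) and ((horizontal distance between bottle_4_mid and peg_1 below 0.015 m and z of bottle_4_mid in the frame of peg_1 below 0.07 m) or (horizontal distance between bottle_4_mid and peg_2 below 0.015 m and z of bottle_4_mid in the frame of peg_2 below 0.07 m) or (horizontal distance between bottle_4_mid and peg_3 below 0.015 m and z of bottle_4_mid in the frame of peg_3 below 0.07 m) or (horizontal distance between bottle_4_mid and peg_4 below 0.015 m and z of bottle_4_mid in the frame of peg_4 below 0.07 m))), for 0.3 s.
3. the dryer's switch is on (value of joint sw_lever above 0.5 rad), for 0.2 s.
At the end, for the whole second after the job is handed in: every bottle is let go and at rest upside down on a peg of the dryer (mouth downward, within 8 degrees of upright, its middle within 15 mm of the peg's axis and less than 70 mm above the dryer's top), and the switch is on (lever over 0.5 rad) (all of step 2 and value of joint sw_lever above 0.5 rad); the robot touches nothing.
It fails at once if the beaker is moved by more than 30 mm (distance of beaker from where it was at the start of the episode above 0.03 m).
It fails at once if the dish is moved by more than 30 mm (distance of petri_dish from where it was at the start of the episode above 0.03 m).
Of bottle_1, bottle_2, bottle_3, bottle_4 only 3 to 4 are there at a start; the rules pass over those that are not, and their reading is None.
At some moment in a run one of bottle_1, bottle_2, bottle_3, bottle_4 may be knocked a few centimetres aside while the robot is not near it.
Once in a run the grip may slacken for a moment while it holds something.
It also fails if it takes over 210 s, if anything falls off the work surface, if the arm or the gripper's body presses on something with over 40 N, if the wrist force passes 120 N, or if a joint passes its speed limit or range.

### The arm

A 7-joint arm with a two-finger parallel gripper is mounted at the origin on a cart in front of the work surface, level with it; the furniture and walls round the work are solid. World frame = base frame: x ahead of the robot, y to its left, z up, the work surface at z = 0. Lengths are in m, angles in rad, forces in N, time in s.
With the tool pointing down it reaches from about 0.425 to 0.925 m from the base axis. Payload 6.8 kg.
Tool frame: the origin (TCP) lies on the centre line of the jaws, within the pads' length; the fingertips stand 11 mm ahead of it and the grasp point (between the pads) lies 8 mm behind it; z points along the fingers, y is the direction in which the jaws open and shut (so a half turn about z gives the same grasp; the last joint's range is limited). The gripper opens to 85 mm and grips with 20 to 120 N. Pads are 22 mm wide; open, the fingers measure 114 mm over their backs; the gripper's body (76 mm by 85 mm) begins 54 mm behind the grasp point. The pads swing forward as they close: fully open they stand 13 mm farther back than shut.
Start: joints at [-1.374, 0.477, 0.022, 1.555, -0.011, 1.109, -0.083], TCP at [0.203, 0.644, 0.242] pointing down, gripper open.
Joint ranges: [-2.96, 2.96], [-0.34, 2.1], [-1.41, 1.46], [0.24, 2.44], [-1.37, 4.51], [0.17, 1.92], [-2.96, 2.96]. Speed limits (rad/s): [2.39, 2.39, 3.14, 3.14, 3.14, 3.14, 3.14].

### API

Orientations are given as a rotation vector (axis times angle).
In Python, from bench import r gives the robot as it stands.
- The arm moves only by the tool send_rows, never from a script. Its argument "deltas" is a list of rows, each a list of 7 numbers: the opening, from 0 (shut) to 1 (fully open), then the shift along the tool's x, y, z as a fraction of full scale, then the turn, a rotation vector about the tool's x, y, z as a fraction of full scale. In form: [[hand, x, y, z, ax, ay, az], ...]. A call has 1 to 20 rows; each row is the pose to reach, as a shift and turn from the pose commanded when the call began, along the tool's axes at that moment, turning the shorter way round; what a row does not reach only later rows make up. Full scale, the value 1, is 150 mm for a shift and 180 degrees for a turn. A row lasts 1/12 s, in which the tool goes at most 41.7 mm and 7.16 degrees, less where a joint would pass 70% of its speed; a pose out of reach is approached as far as the arm can. A call with a number of a shift or a turn outside -1 to 1 is refused whole. A call with a gripper value outside its range is refused whole. The fingers move at their own pace and stop on an object; "squeeze" is the grip in N (left out, the last holds). Time passes only in rows, so rows that repeat a pose let the fingers close. It gives the time, the measured TCP pose, the force and the opening at its end, in the units of the state.
- r.get_obs(): the state, without advancing time (a new reading comes with each control period).
- r.grab_frame(name): name is "scene" or "top"; returns a dict with "pixels" (400x640x3 uint8, red, green, blue), "camera_matrix" (3x3 intrinsics, pixels), "dist_coeffs" ([k1, k2, p1, p2, k3] as OpenCV has them; the pictures are not rectified), "rvec" (rotation vector, rad) and "tvec" (3), from world to camera coordinates, as OpenCV has them. Camera axes: x right, y down, z forward; pixel columns grow to the right and rows downward; lengths in m; the calibration is good to about 2 mm. A picture is of the moment at which its call begins. There is no depth.
- r.hand_in(): hands the job in, once; it reports no verdict.
The state is a dict: "clock": time; "joints": joint angles; "qvel": joint speeds; "tau": joint torques, N m; "tcp_pos": TCP position; "orientation": TCP orientation; "contact_force": force on the tool from outside, world axes, zero at the start; "moment": the same for the moment, N m; "grip_width": finger opening in m.
Only numpy, scipy, OpenCV 4.12 (cv2) and the standard library are available. Lean on these libraries where they do the work, as an engineer would, in place of code of your own. Each camera call takes 0.05 s, during which the arm holds its last target. There are 200 camera calls.

## Working session

There is one attempt and no reset: what is moved stays moved. The work goes in short steps, Python scripts to look and compute and a tool call to move; the robot and the scene stay as the last step left them, time stands still between calls to the robot, and variables do not carry over. Pictures are saved under pics/ and viewed, about 12 in all and at most 16, crops included, and the job is handed in when it is done.

Besides the shell and the picture viewer there is one more tool, called after "Call:" as name([rows], argument=value, ...), one row to a line, values as JSON. send_rows: Moves the arm, as the interface text tells. Shift numbers are shares of 150 mm and turn numbers shares of 180 degrees, none past 1 either way. Its arguments: {"type":"object","properties":{"deltas":{"type":"array","items":{"type":"array","items":{"type":"number"}}},"squeeze":{"type":"number"}},"required":["deltas"]}

```bash
ls; mkdir -p pics
cat > h.py <<'E'
import numpy as np, cv2
from scipy.spatial.transform import Rotation as R
from bench import r
def grab(n):
    f=r.grab_frame(n); return f
def save(f,name,crop=None,s=1):
    im=f["pixels"][:,:,::-1]
    if crop: x0,y0,x1,y1=crop; im=im[y0:y1,x0:x1]
    if s!=1: im=cv2.resize(im,None,fx=s,fy=s,interpolation=cv2.INTER_CUBIC)
    cv2.imwrite("pics/"+name+".png",im)
def proj(f,P):
    return cv2.projectPoints(np.array(P,float).reshape(-1,3),np.array(f["rvec"],float),np.array(f["tvec"],float),np.array(f["camera_matrix"]),np.array(f["dist_coeffs"]))[0].reshape(-1,2)
def back(f,uv,z):
    K=np.array(f["camera_matrix"]);D=np.array(f["dist_coeffs"])
    n=cv2.undistortPoints(np.array(uv,float).reshape(-1,1,2),K,D).reshape(-1,2)
    Rm=cv2.Rodrigues(np.array(f["rvec"],float))[0];t=np.array(f["tvec"],float).ravel()
    C=-Rm.T@t; d=np.c_[n,np.ones(len(n))]@Rm
    return C+d*((np.asarray(z)-C[2])/d[:,2])[:,None]
E
python3 - <<'E'
from h import *
import pickle
for n in("scene","top"):
    f=grab(n); save(f,n+"0"); pickle.dump(f,open(n+"0.pkl","wb"))
    Rm=cv2.Rodrigues(np.array(f["rvec"],float))[0]; print(n,-Rm.T@np.array(f["tvec"]).ravel(),Rm[2])
print(r.get_obs())
E
```

```text
pics
scene [-0.40565047 -0.43930005  0.74507277] [ 0.71369394  0.50159076 -0.48892501]
top [0.50072997 0.24885739 1.55187785] [ 0.05914117  0.00354713 -0.99824333]
{'clock': 0.1, 'joints': array([-1.37407035,  0.47774514,  0.02234833,  1.556349  , -0.0114848 ,
        1.10933085, -0.08308169]), 'qvel': array([-0.00030108, -0.00296663,  0.00076332, -0.00446786, -0.00198005,
       -0.00020491,  0.00096259]), 'tau': array([ 4.03307757e-03, -5.97764146e+01,  1.61356363e+00, -2.81958318e+01,
        1.28336385e-02,  5.00657581e-03,  7.72489784e-06]), 'tcp_pos': array([0.20244566, 0.64337495, 0.24140599]), 'orientation': array([-4.76887487e-01, -3.10506575e+00,  2.67010991e-03]), 'contact_force': array([ 0.12854204,  0.03761158, -0.23326801]), 'moment': array([ 0.02167859, -0.06256105, -0.0189986 ]), 'grip_width': 0.08561643203785395}
```

View pics/top0.png

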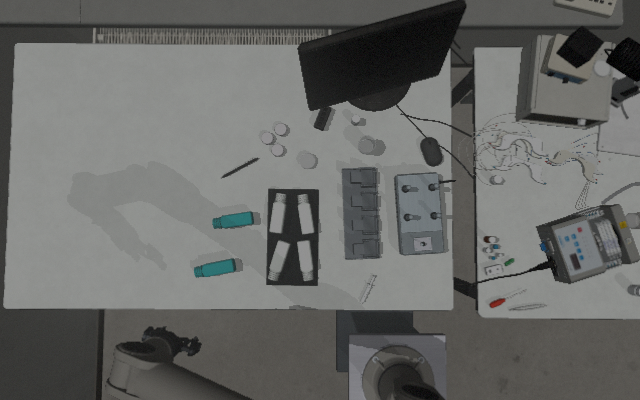

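View pics/scene0.png

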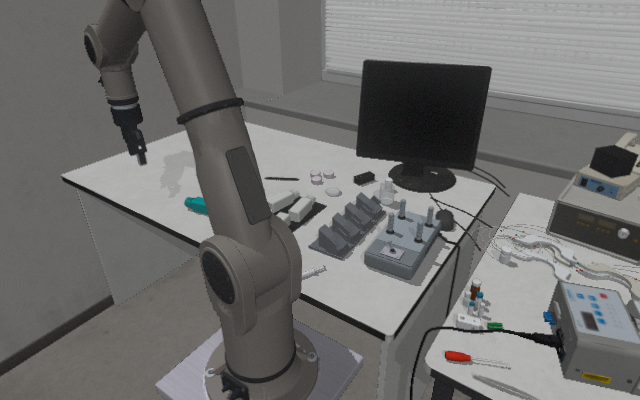

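Top view: four off-white bottles lie on the black mat, at about (277,213), (306,213), (279,261) and (305,261). The look-alikes are two turquoise bottles at (235,220) and (215,268), which I'll leave alone. The block is at (361,213) and the dryer at (421,215), with the switch at about (423,244). I'll take closer crops next.

Run:
```python
from h import *
import pickle
f=pickle.load(open("top0.pkl","rb"))
save(f,"c1",(255,180,335,295),5)
save(f,"c2",(335,155,465,265),6)
```

```text
(no output)
```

View pics/c1.png

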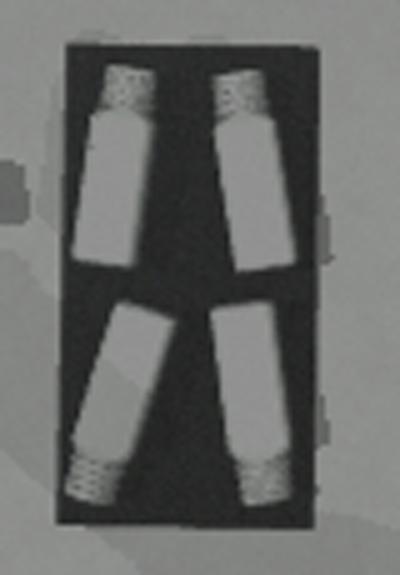

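View pics/c2.png

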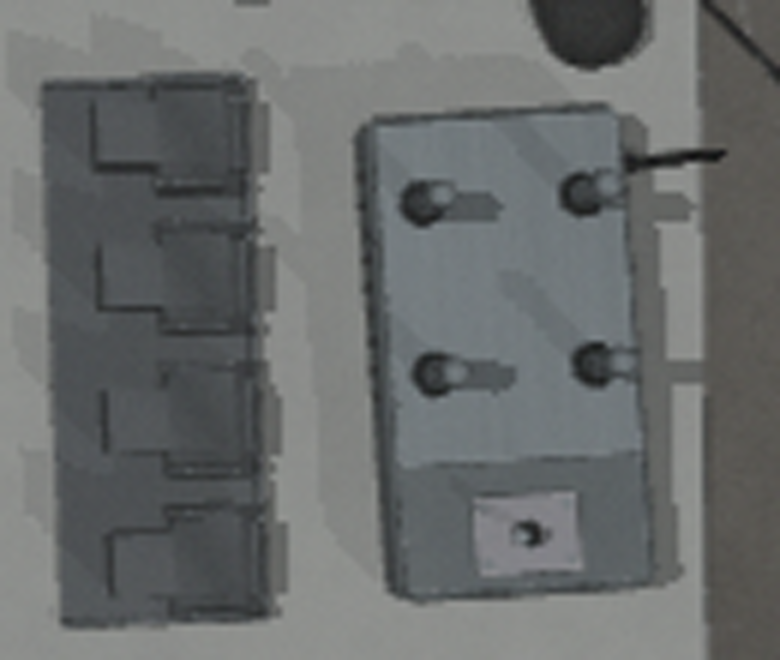

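```bash
cat > m0.py <<'E'
from h import *
import pickle
from scipy.optimize import least_squares
f=pickle.load(open("top0.pkl","rb"))
def c(p,s,o): return (np.array(p,float)+.5)/s-.5+np.array(o)
cl=c([(102.5,263),(266,267),(148,310),(242,306)],5,(255,180)); mo=c([(131,68),(238,72),(90,500),(267,501)],5,(255,180))
a=back(f,cl,np.full(4,.045)); b=back(f,mo,np.full(4,.041))
for n,p,q in zip("ABCD",a,b):
    d=(q-p)[:2]; L=np.linalg.norm(d); m=(p+q)[:2]/2; print(n,"mid",m.round(4),"yaw",np.degrees(np.arctan2(d[1],d[0])).round(1),"len",L.round(4))
def fit(model,uv,x0):
    s=least_squares(lambda x:(proj(f,model(x))-uv).ravel(),x0); print(s.x.round(4),"rms px",np.sqrt(np.mean(s.fun**2)).round(2)); return s.x,proj(f,model(s.x))
def grid(loc):
    loc=np.array(loc)
    return lambda x: np.c_[loc[:,:2]@np.array([[np.cos(x[2]),np.sin(x[2])],[-np.sin(x[2]),np.cos(x[2])]])+x[:2],loc[:,2]]
# rack, local x rising, ramp-grid centre (ramp points); order image top->bottom = local y - .. +
ry=[-.117,-.039,.039,.117]
loc=[(.0278,y+e,.0668) for y in ry for e in(-.017,.017)]
uv=c([(94,100),(94,166),(98,241),(98,310),(104,388),(104,454),(109,533),(109,598)],6,(335,155))
xr,_=fit(grid(loc),uv,[.5,.13,1.5]); 
xl=grid([(0,y,.075) for y in ry])(xr); print("ramps",xl.round(4).tolist())
# dryer
pl=[(.046,.043),(.046,-.043),(-.046,.043),(-.046,-.043)]
loc=[(x,y,.117) for x,y in pl]+[(x,y,.060) for x,y in pl]
uv=c([(441,194),(609,187),(456,372),(623,361),(421,204),(581,195),(434,376),(594,366)],6,(335,155))
xd,_=fit(grid(loc),uv,[.5,-.05,0]); print("pegs",grid([(x,y,.055) for x,y in pl])(xd).round(4).tolist())
uv=c([(472,497),(577,490),(583,570),(480,577)],6,(335,155)); P=back(f,uv,np.full(4,.06));print("plate",P.round(4).tolist(),"switch",P.mean(0))
uv=c([(368,120),(612,105),(652,582),(395,600)],6,(335,155)); P=back(f,uv,np.full(4,.055));print("box",P.round(4).tolist(),P.mean(0), [np.linalg.norm(P[i]-P[i-1]) for i in range(4)])
im=cv2.resize(f["pixels"][155:265,335:465,::-1],None,fx=6,fy=6,interpolation=cv2.INTER_CUBIC)
def dr(P,col):
    for u in proj(f,P): cv2.circle(im,tuple(int(round(v)) for v in ((u-np.array([335,155])+.5)*6-.5)),2,col,-1)
dr(grid([(x,y,z) for x,y in pl for z in(.055,.12)])(xd),(0,0,255))
u=.866;g=[]
for y in ry:
  for dd in(.012,.046):
    for e in(-.025,.025): # cheek top inner
      t=dd-.065; g.append((.0105+t*.866-.016*.5,y+e,.0568+t*.5+.016*.866))
  for e in(-.017,.017): g.append((.0278,y+e,.0668))
dr(grid(g)(xr),(0,255,255)); cv2.imwrite("pics/ov.png",im)
print(R.from_rotvec(r.get_obs()["orientation"]).as_matrix().round(3))
E
python3 m0.py
```

```text
A mid [0.5499 0.3928] yaw -7.5 len 0.1283
B mid [0.5478 0.3048] yaw 8.7 len 0.1285
C mid [0.3947 0.3897] yaw 163.4 len 0.128
D mid [0.3962 0.302 ] yaw -172.3 len 0.1267
[0.5514 0.1273 1.6062] rms px 0.33
ramps [[0.6684, 0.1314, 0.075], [0.5904, 0.1287, 0.075], [0.5125, 0.1259, 0.075], [0.4345, 0.1232, 0.075]]
[ 0.5859 -0.0636  0.067 ] rms px 0.18
pegs [[0.6289, -0.0176, 0.055], [0.6346, -0.1034, 0.055], [0.5371, -0.0238, 0.055], [0.5429, -0.1096, 0.055]]
plate [[0.4722, -0.0434, 0.06], [0.4763, -0.0994, 0.06], [0.4338, -0.1022, 0.06], [0.4297, -0.0474, 0.06]] switch [ 0.45302227 -0.07311333  0.06      ]
box [[0.675, 0.0104, 0.055], [0.6837, -0.1212, 0.055], [0.4274, -0.1401, 0.055], [0.417, -0.0029, 0.055]] [ 0.55077568 -0.06346689  0.055     ] [np.float64(0.25831626062039204), np.float64(0.13195115169443766), np.float64(0.25701309158625235), np.float64(0.13763822844348733)]
[[-0.954  0.3   -0.   ]
 [ 0.3    0.954 -0.002]
 [-0.    -0.002 -1.   ]]
```

View pics/ov.png

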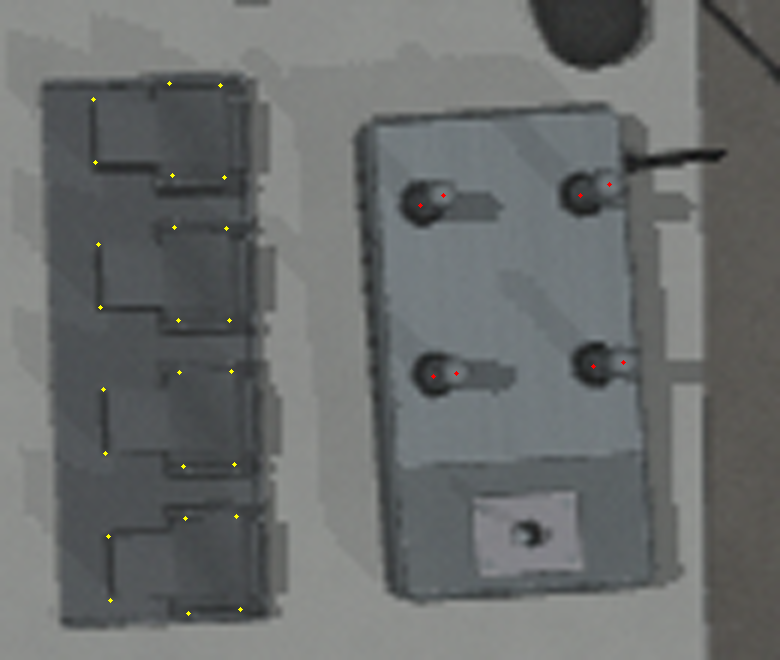

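Ramp-end, cheek and peg overlays agree with the picture to within a few mm. Lengths also check out: bottles 127–128 mm, plate 42×56 mm, peg grid rms 0.2 px. Next I'll write the planner.

```bash
cat > p.py <<'E'
from h import *
V=np.array
def rot(z,y):
    z=V(z,float);z/=np.linalg.norm(z);y=V(y,float);y-=z*(y@z);y/=np.linalg.norm(y)
    return R.from_matrix(np.c_[np.cross(y,z),y,z])
def down(yaw): a=np.radians(yaw); return rot((0,0,-1),(np.cos(a),np.sin(a),0))
th=np.radians(92.03); rx=V([np.cos(th),np.sin(th),0]); ry=V([-np.sin(th),np.cos(th),0]); Z=V([0,0,1.])
u=.866*rx+.5*Z; n=-.5*rx+.866*Z   # up-slope, slope normal
PLACE=rot(-n,-ry); PICK2=rot(-u,-ry)
ramps=V([[0.6684,0.1314,.075],[0.5904,0.1287,.075],[0.5125,0.1259,.075],[0.4345,0.1232,.075]])
pegs=V([[0.6289,-0.0176,.055],[0.6346,-0.1034,.055],[0.5371,-0.0238,.055],[0.5429,-0.1096,.055]])
def now():
    o=r.get_obs(); return V(o["tcp_pos"]),R.from_rotvec(o["orientation"]),o
def plan(wps,start=None):
    """wps: (hand,pos,Rot,hold_rows[,speed m/row]) -> prints calls with [count x row]"""
    p,q=start or now()[:2]; p0,q0=p,q; rows=[];calls=[]
    def flush():
        nonlocal p0,q0,rows
        if rows: calls.append(rows)
        rows=[];p0,q0=p,q
    for w in wps:
        h,tp,tq,hold=w[:4]; sp=w[4] if len(w)>4 else .035
        tp=V(tp,float)
        while True:
            dv=tp-p; da=(tq*q.inv()).as_rotvec()
            nr=int(np.ceil(max(np.linalg.norm(dv)/sp,np.degrees(np.linalg.norm(da))/6.4,1)))
            cap=20-sum(c for c,_ in rows)
            if cap<1: flush(); continue
            def rowfor(fr):
                x=q0.inv().apply(p+fr*dv-p0)/.15; a=(q0.inv()*(R.from_rotvec(fr*da)*q)).as_rotvec()/np.pi
                return np.round(np.r_[h,x,a],3)
            best=0
            for k in range(min(nr,cap),0,-1):
                rw=rowfor(k/nr)
                if np.abs(rw[1:4]).max()<=1: best=k;break
            if best==0: flush(); continue
            k=best
            if sp<.035:
                for i in range(1,k+1): rows.append((1,rowfor(i/nr)))
            else: rows.append((k,rw))
            rw=rows[-1][1]
            p,q=p0+q0.apply(rw[1:4]*.15),q0*R.from_rotvec(rw[4:]*np.pi)
            if k==nr: break
        for _ in range(hold):
            if sum(c for c,_ in rows)>=20: flush(); rw=np.r_[h,np.zeros(6)]
            rows.append((1,rw)); 
    flush()
    for i,c in enumerate(calls):
        out=[]
        for k,rw in c:
            if out and np.allclose(out[-1][1],rw): out[-1][0]+=k
            else: out.append([k,rw])
        print("CALL",i,"rows",sum(k for k,_ in out)); 
        for k,rw in out: print("  ",k,"x",[float(v)+0. for v in rw])
    return p,q
def pick1(mid,yaw,tilt0=.2):
    a=np.radians(yaw); bx=V([np.cos(a),np.sin(a),0]); q=down(yaw+90)
    g=V([mid[0],mid[1],0])-.006*bx
    return [(.8,g+Z*tilt0,q,0),(.8,g+Z*.022,q,1),(0,g+Z*.022,q,7),(0,g+Z*tilt0,q,0)]
def place1(i):
    t=ramps[i]+.011*u
    return [(0,t+.09*n,PLACE,2),(0,t,PLACE,2,.02),(.72,t,PLACE,4),(.72,t+.11*n,PLACE,0)]
E
python3 - <<'E'
from p import *
plan(pick1((.5499,.3928),-7.5))
E
```

```text
CALL 0 rows 4
   4 x [0.8, -0.822, -0.278, 0.086, 0.0, 0.0, -0.017]
CALL 1 rows 4
   4 x [0.8, -0.806, -0.322, 0.085, 0.0, 0.0, -0.017]
CALL 2 rows 9
   5 x [0.8, -0.984, -0.456, 0.107, -0.001, 0.0, -0.021]
   4 x [0.8, -0.984, -0.455, 0.898, -0.001, 0.0, -0.021]
CALL 3 rows 17
   3 x [0.8, -0.001, 0.0, 0.396, 0.0, 0.0, 0.0]
   8 x [0.0, -0.001, 0.0, 0.396, 0.0, 0.0, 0.0]
   6 x [0.0, 0.0, 0.002, -0.791, 0.0, 0.0, 0.0]
```

Call:
send_rows([
  [0.8,-0.822,-0.278,0.086,0,0,-0.017],
  [0.8,-0.822,-0.278,0.086,0,0,-0.017],
  [0.8,-0.822,-0.278,0.086,0,0,-0.017],
  [0.8,-0.822,-0.278,0.086,0,0,-0.017],
], squeeze=50)

```text
clock: 0.43
tcp_pos: [0.3164, 0.5603, 0.2283]
orientation: [0.41, 3.11, -0.007]
contact_force: [1.6, -1.1, 0.1]
grip_width: 0.0681
```

Call:
send_rows([
  [0.8,-0.806,-0.322,0.085,0,0,-0.017],
  [0.8,-0.806,-0.322,0.085,0,0,-0.017],
  [0.8,-0.806,-0.322,0.085,0,0,-0.017],
  [0.8,-0.806,-0.322,0.085,0,0,-0.017],
])

```text
clock: 0.77
tcp_pos: [0.4207, 0.4826, 0.2157]
orientation: [0.328, 3.12, -0.008]
contact_force: [0.6, -0.7, 0.4]
grip_width: 0.068
```

Call:
send_rows([
  [0.8,-0.984,-0.456,0.107,0,0,-0.021],
  [0.8,-0.984,-0.456,0.107,0,0,-0.021],
  [0.8,-0.984,-0.456,0.107,0,0,-0.021],
  [0.8,-0.984,-0.456,0.107,0,0,-0.021],
  [0.8,-0.984,-0.456,0.107,0,0,-0.021],
  [0.8,-0.984,-0.456,0.107,0,0,-0.021],
  [0.8,-0.984,-0.456,0.107,0,0,-0.021],
])

```text
clock: 1.35
tcp_pos: [0.5434, 0.3945, 0.2001]
orientation: [-0.208, -3.133, 0.0]
contact_force: [-0.5, 1.1, 0.4]
grip_width: 0.0686
```

Run:
```python
from p import *
e=plan(pick1((.5499,.3928),-7.5)[1:])
print("--place"); plan(place1(0),e)
```

```text
CALL 0 rows 5
   5 x [0.8, -0.005, -0.005, 0.989, 0.0, 0.0, 0.0]
CALL 1 rows 16
   2 x [0.8, -0.001, 0.0, 0.198, 0.0, 0.0, 0.0]
   8 x [0.0, -0.001, 0.0, 0.198, 0.0, 0.0, 0.0]
   6 x [0.0, 0.0, -0.001, -0.988, 0.0, 0.0, 0.0]
--place
CALL 0 rows 7
   7 x [0.0, -0.546, -0.928, 0.138, -0.059, 0.069, 0.218]
CALL 1 rows 6
   6 x [0.0, -0.864, -0.315, -0.141, -0.05, 0.059, 0.187]
CALL 2 rows 19
   3 x [0.0, -0.141, 0.041, -0.052, -0.008, 0.01, 0.031]
   1 x [0.0, -0.137, 0.044, 0.068, -0.008, 0.01, 0.031]
   1 x [0.0, -0.134, 0.047, 0.188, -0.008, 0.01, 0.031]
   1 x [0.0, -0.13, 0.051, 0.308, -0.008, 0.01, 0.031]
   1 x [0.0, -0.127, 0.054, 0.427, -0.008, 0.01, 0.031]
   3 x [0.0, -0.123, 0.057, 0.547, -0.008, 0.01, 0.031]
   5 x [0.72, -0.123, 0.057, 0.547, -0.008, 0.01, 0.031]
   4 x [0.72, -0.144, 0.037, -0.185, -0.008, 0.01, 0.031]
```

Call:
send_rows([
  [0.8,-0.005,-0.005,0.989,0,0,0],
  [0.8,-0.005,-0.005,0.989,0,0,0],
  [0.8,-0.005,-0.005,0.989,0,0,0],
  [0.8,-0.005,-0.005,0.989,0,0,0],
  [0.8,-0.005,-0.005,0.989,0,0,0],
])

```text
clock: 1.77
tcp_pos: [0.5391, 0.3928, 0.0462]
orientation: [-0.201, -3.126, 0.01]
contact_force: [-0.9, -0.9, -0.9]
grip_width: 0.0685
```

Call:
send_rows([
  [0.8,0,0,0.198,0,0,0],
  [0.8,0,0,0.198,0,0,0],
  [0.8,0,0,0.198,0,0,0],
  [0,0,0,0.198,0,0,0],
  [0,0,0,0.198,0,0,0],
  [0,0,0,0.198,0,0,0],
  [0,0,0,0.198,0,0,0],
  [0,0,0,0.198,0,0,0],
  [0,0,0,0.198,0,0,0],
  [0,0,0,0.198,0,0,0],
  [0,0,0,0.198,0,0,0],
  [0,0,0,-0.988,0,0,0],
  [0,0,0,-0.988,0,0,0],
  [0,0,0,-0.988,0,0,0],
  [0,0,0,-0.988,0,0,0],
  [0,0,0,-0.988,0,0,0],
  [0,0,0,-0.988,0,0,0],
])

```text
clock: 3.18
tcp_pos: [0.547, 0.395, 0.2068]
orientation: [0.207, 3.127, 0.011]
contact_force: [-0.4, 0.3, -0.9]
grip_width: 0.0414
```

Call:
send_rows([
  [0,-0.546,-0.928,0.138,-0.059,0.069,0.218],
  [0,-0.546,-0.928,0.138,-0.059,0.069,0.218],
  [0,-0.546,-0.928,0.138,-0.059,0.069,0.218],
  [0,-0.546,-0.928,0.138,-0.059,0.069,0.218],
  [0,-0.546,-0.928,0.138,-0.059,0.069,0.218],
  [0,-0.546,-0.928,0.138,-0.059,0.069,0.218],
  [0,-0.546,-0.928,0.138,-0.059,0.069,0.218],
])

```text
clock: 3.77
tcp_pos: [0.6078, 0.2403, 0.1781]
orientation: [-1.182, -2.677, -0.285]
contact_force: [0.6, -0.2, -0.4]
grip_width: 0.0414
```

Call:
send_rows([
  [0,-0.864,-0.315,-0.141,-0.05,0.059,0.187],
  [0,-0.864,-0.315,-0.141,-0.05,0.059,0.187],
  [0,-0.864,-0.315,-0.141,-0.05,0.059,0.187],
  [0,-0.864,-0.315,-0.141,-0.05,0.059,0.187],
  [0,-0.864,-0.315,-0.141,-0.05,0.059,0.187],
  [0,-0.864,-0.315,-0.141,-0.05,0.059,0.187],
  [0,-0.864,-0.315,-0.141,-0.05,0.059,0.187],
])

```text
clock: 4.35
tcp_pos: [0.6603, 0.1178, 0.1612]
orientation: [-1.798, -2.077, -0.479]
contact_force: [0.1, 1.1, -0.5]
grip_width: 0.0415
```

Run:
```python
from p import *
p,q,o=now(); print(o["joints"].round(2),p,(q.inv()*PLACE).as_rotvec().round(3),o["grip_width"])
e=plan(place1(0))
b=pick1((.5478,.3048),8.7)
print("--next"); e=plan(b[:1],e)
f=grab("top"); save(f,"t1",(240,150,460,300),3.6)
```

```text
[-0.19  0.6   0.2   1.66 -0.71  1.05  0.54] [0.66032796 0.11779091 0.16122093] [-0.028  0.031  0.101] 0.04148286271250479
CALL 0 rows 19
   3 x [0.0, -0.144, 0.041, -0.055, -0.009, 0.01, 0.032]
   1 x [0.0, -0.14, 0.045, 0.065, -0.009, 0.01, 0.032]
   1 x [0.0, -0.137, 0.048, 0.185, -0.009, 0.01, 0.032]
   1 x [0.0, -0.133, 0.052, 0.305, -0.009, 0.01, 0.032]
   1 x [0.0, -0.13, 0.055, 0.425, -0.009, 0.01, 0.032]
   3 x [0.0, -0.126, 0.059, 0.545, -0.009, 0.01, 0.032]
   5 x [0.72, -0.126, 0.059, 0.545, -0.009, 0.01, 0.032]
   4 x [0.72, -0.148, 0.037, -0.188, -0.009, 0.01, 0.032]
--next
CALL 0 rows 11
   11 x [0.8, 0.938, -0.551, 0.414, 0.097, -0.086, -0.36]
CALL 1 rows 5
   5 x [0.8, 0.411, 0.33, 0.044, 0.044, -0.039, -0.163]
```

View pics/t1.png

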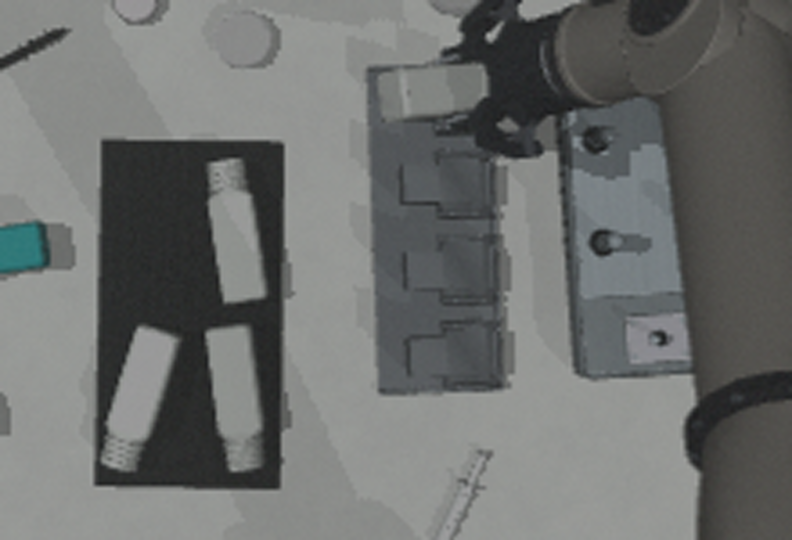

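Bottle A is held over ramp 1 at about (435,90), and the other three are still in place on the mat. Placing it now.

Call:
send_rows([
  [0,-0.144,0.041,-0.055,-0.009,0.01,0.032],
  [0,-0.144,0.041,-0.055,-0.009,0.01,0.032],
  [0,-0.144,0.041,-0.055,-0.009,0.01,0.032],
  [0,-0.14,0.045,0.065,-0.009,0.01,0.032],
  [0,-0.137,0.048,0.185,-0.009,0.01,0.032],
  [0,-0.133,0.052,0.305,-0.009,0.01,0.032],
  [0,-0.13,0.055,0.425,-0.009,0.01,0.032],
  [0,-0.126,0.059,0.545,-0.009,0.01,0.032],
  [0,-0.126,0.059,0.545,-0.009,0.01,0.032],
  [0,-0.126,0.059,0.545,-0.009,0.01,0.032],
])

```text
clock: 5.23
tcp_pos: [0.6688, 0.1436, 0.0816]
orientation: [-1.885, -1.96, -0.51]
contact_force: [-0.3, 0.5, -0.0]
grip_width: 0.0413
```

Run:
```python
from p import *
p,q,o=now(); print(p,place1(0)[1][1],(q.inv()*PLACE).as_rotvec().round(3),o["grip_width"],o["contact_force"])
e=plan(place1(0)[2:])
b=pick1((.5478,.3048),8.7)
print("--next"); e=plan(b[:1],e)
```

```text
[0.66884382 0.14356864 0.0816283 ] [0.66806256 0.14092002 0.0805    ] [ 0.001 -0.002  0.003] 0.0412570106005022 [-0.30057759  0.45744305 -0.01750591]
CALL 0 rows 9
   5 x [0.72, -0.019, -0.006, -0.002, 0.0, -0.001, 0.001]
   4 x [0.72, -0.017, -0.005, -0.736, 0.0, -0.001, 0.001]
--next
CALL 0 rows 11
   11 x [0.8, 0.938, -0.552, 0.412, 0.096, -0.085, -0.36]
CALL 1 rows 5
   5 x [0.8, 0.411, 0.33, 0.046, 0.044, -0.039, -0.164]
```

Call:
send_rows([
  [0.72,-0.01,-0.005,0,0,0,0],
  [0.72,-0.01,-0.005,0,0,0,0],
  [0.72,-0.01,-0.005,0,0,0,0],
  [0.72,-0.01,-0.005,0,0,0,0],
  [0.72,-0.01,-0.005,0,0,0,0],
  [0.72,-0.01,-0.005,-0.736,0,0,0],
  [0.72,-0.01,-0.005,-0.736,0,0,0],
  [0.72,-0.01,-0.005,-0.736,0,0,0],
  [0.72,-0.01,-0.005,-0.736,0,0,0],
])

```text
clock: 5.98
tcp_pos: [0.6739, 0.0783, 0.1821]
orientation: [-1.902, -1.956, -0.52]
contact_force: [-0.1, -0.1, 0.4]
grip_width: 0.0619
```

Call:
send_rows([
  [0.8,0.938,-0.552,0.412,0.096,-0.085,-0.36],
  [0.8,0.938,-0.552,0.412,0.096,-0.085,-0.36],
  [0.8,0.938,-0.552,0.412,0.096,-0.085,-0.36],
  [0.8,0.938,-0.552,0.412,0.096,-0.085,-0.36],
  [0.8,0.938,-0.552,0.412,0.096,-0.085,-0.36],
  [0.8,0.938,-0.552,0.412,0.096,-0.085,-0.36],
  [0.8,0.938,-0.552,0.412,0.096,-0.085,-0.36],
  [0.8,0.938,-0.552,0.412,0.096,-0.085,-0.36],
  [0.8,0.938,-0.552,0.412,0.096,-0.085,-0.36],
  [0.8,0.938,-0.552,0.412,0.096,-0.085,-0.36],
  [0.8,0.938,-0.552,0.412,0.096,-0.085,-0.36],
])

```text
clock: 6.9
tcp_pos: [0.5819, 0.2359, 0.1929]
orientation: [-0.541, -2.955, -0.198]
contact_force: [-0.2, 0.8, 0.1]
grip_width: 0.0683
```

Run:
```python
from p import *
b=pick1((.5478,.3048),8.7)
b[0]=b[0][:3]+(2,)
e=plan(b)
print("--place");plan(place1(1)[:1],e)
f=grab("top"); save(f,"t2",(240,150,460,300),3.6)
```

```text
CALL 0 rows 11
   7 x [0.8, 0.41, 0.329, 0.05, 0.045, -0.039, -0.163]
   4 x [0.8, 0.29, 0.246, 0.828, 0.045, -0.039, -0.163]
CALL 1 rows 17
   3 x [0.8, 0.0, 0.0, 0.396, 0.0, 0.0, 0.0]
   8 x [0.0, 0.0, 0.0, 0.396, 0.0, 0.0, 0.0]
   6 x [0.0, -0.001, 0.001, -0.791, 0.0, 0.0, 0.0]
--place
CALL 0 rows 11
   11 x [0.0, -0.08, -0.989, 0.19, -0.096, 0.086, 0.36]
CALL 1 rows 7
   7 x [0.0, -0.424, -0.153, -0.089, -0.044, 0.039, 0.163]
```

View pics/t2.png

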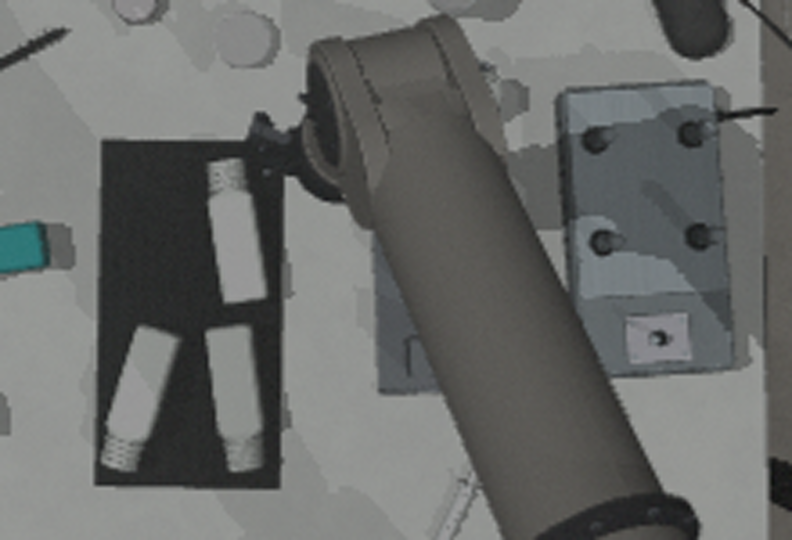

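The arm hides the block, but B (238,230), C and D are unmoved. Picking B.

Call:
send_rows([
  [0.8,0.41,0.329,0.05,0.045,-0.039,-0.163],
  [0.8,0.41,0.329,0.05,0.045,-0.039,-0.163],
  [0.8,0.41,0.329,0.05,0.045,-0.039,-0.163],
  [0.8,0.41,0.329,0.05,0.045,-0.039,-0.163],
  [0.8,0.41,0.329,0.05,0.045,-0.039,-0.163],
  [0.8,0.41,0.329,0.05,0.045,-0.039,-0.163],
  [0.8,0.41,0.329,0.05,0.045,-0.039,-0.163],
  [0.8,0.29,0.246,0.828,0.045,-0.039,-0.163],
  [0.8,0.29,0.246,0.828,0.045,-0.039,-0.163],
  [0.8,0.29,0.246,0.828,0.045,-0.039,-0.163],
  [0.8,0.29,0.246,0.828,0.045,-0.039,-0.163],
])

```text
clock: 7.87
tcp_pos: [0.5394, 0.2974, 0.0742]
orientation: [0.219, -3.123, 0.009]
contact_force: [-1.1, -0.1, -0.4]
grip_width: 0.0684
```

Call:
send_rows([
  [0.8,0,0,0.396,0,0,0],
  [0.8,0,0,0.396,0,0,0],
  [0.8,0,0,0.396,0,0,0],
  [0.8,0,0,0.396,0,0,0],
  [0,0,0,0.396,0,0,0],
  [0,0,0,0.396,0,0,0],
  [0,0,0,0.396,0,0,0],
  [0,0,0,0.396,0,0,0],
  [0,0,0,0.396,0,0,0],
  [0,0,0,0.396,0,0,0],
  [0,0,0,0.396,0,0,0],
  [0,0,0,0.396,0,0,0],
  [0,0,0,-0.791,0,0,0],
  [0,0,0,-0.791,0,0,0],
  [0,0,0,-0.791,0,0,0],
  [0,0,0,-0.791,0,0,0],
  [0,0,0,-0.791,0,0,0],
  [0,0,0,-0.791,0,0,0],
])

```text
clock: 9.37
tcp_pos: [0.5455, 0.3033, 0.2061]
orientation: [-0.227, 3.124, 0.009]
contact_force: [0.6, 0.2, -0.3]
grip_width: 0.0412
```

Call:
send_rows([
  [0,-0.08,-0.989,0.19,-0.096,0.086,0.36],
  [0,-0.08,-0.989,0.19,-0.096,0.086,0.36],
  [0,-0.08,-0.989,0.19,-0.096,0.086,0.36],
  [0,-0.08,-0.989,0.19,-0.096,0.086,0.36],
  [0,-0.08,-0.989,0.19,-0.096,0.086,0.36],
  [0,-0.08,-0.989,0.19,-0.096,0.086,0.36],
  [0,-0.08,-0.989,0.19,-0.096,0.086,0.36],
  [0,-0.08,-0.989,0.19,-0.096,0.086,0.36],
  [0,-0.08,-0.989,0.19,-0.096,0.086,0.36],
  [0,-0.08,-0.989,0.19,-0.096,0.086,0.36],
  [0,-0.08,-0.989,0.19,-0.096,0.086,0.36],
])

```text
clock: 10.28
tcp_pos: [0.5755, 0.1549, 0.1701]
orientation: [-1.369, -2.488, -0.381]
contact_force: [-0.1, -0.4, -0.7]
grip_width: 0.0414
```

Run:
```python
from p import *
e=plan(place1(1))
print("--next D"); e=plan(pick1((.3962,.302),-172.3)[:1],e)
```

```text
CALL 0 rows 20
   7 x [0.0, -0.403, -0.129, -0.087, -0.043, 0.039, 0.16]
   1 x [0.0, -0.393, -0.11, 0.031, -0.043, 0.039, 0.16]
   1 x [0.0, -0.383, -0.09, 0.149, -0.043, 0.039, 0.16]
   1 x [0.0, -0.373, -0.071, 0.267, -0.043, 0.039, 0.16]
   1 x [0.0, -0.362, -0.052, 0.385, -0.043, 0.039, 0.16]
   3 x [0.0, -0.352, -0.033, 0.503, -0.043, 0.039, 0.16]
   5 x [0.72, -0.352, -0.033, 0.503, -0.043, 0.039, 0.16]
   1 x [0.72, -0.368, -0.062, 0.323, -0.043, 0.039, 0.16]
CALL 1 rows 3
   3 x [0.72, 0.0, 0.0, -0.55, 0.0, 0.0, 0.0]
--next D
CALL 0 rows 10
   10 x [0.8, 0.99, -0.868, 0.438, -0.087, -0.096, 0.326]
CALL 1 rows 4
   4 x [0.8, -0.088, -0.547, -0.013, -0.035, -0.038, 0.131]
```

Call:
send_rows([
  [0,-0.403,-0.129,-0.087,-0.043,0.039,0.16],
  [0,-0.403,-0.129,-0.087,-0.043,0.039,0.16],
  [0,-0.403,-0.129,-0.087,-0.043,0.039,0.16],
  [0,-0.403,-0.129,-0.087,-0.043,0.039,0.16],
  [0,-0.403,-0.129,-0.087,-0.043,0.039,0.16],
  [0,-0.403,-0.129,-0.087,-0.043,0.039,0.16],
  [0,-0.403,-0.129,-0.087,-0.043,0.039,0.16],
  [0,-0.393,-0.11,0.031,-0.043,0.039,0.16],
  [0,-0.383,-0.09,0.149,-0.043,0.039,0.16],
  [0,-0.373,-0.071,0.267,-0.043,0.039,0.16],
  [0,-0.362,-0.052,0.385,-0.043,0.039,0.16],
  [0,-0.352,-0.033,0.503,-0.043,0.039,0.16],
  [0,-0.352,-0.033,0.503,-0.043,0.039,0.16],
  [0,-0.352,-0.033,0.503,-0.043,0.039,0.16],
  [0.72,-0.352,-0.033,0.503,-0.043,0.039,0.16],
  [0.72,-0.352,-0.033,0.503,-0.043,0.039,0.16],
  [0.72,-0.352,-0.033,0.503,-0.043,0.039,0.16],
  [0.72,-0.352,-0.033,0.503,-0.043,0.039,0.16],
  [0.72,-0.352,-0.033,0.503,-0.043,0.039,0.16],
])

```text
clock: 11.87
tcp_pos: [0.5913, 0.1403, 0.0821]
orientation: [-1.884, -1.964, -0.507]
contact_force: [-0.1, -1.3, 1.0]
grip_width: 0.0612
```

Call:
send_rows([
  [0.72,0,0,-0.73,0,0,0],
  [0.72,0,0,-0.73,0,0,0],
  [0.72,0,0,-0.73,0,0,0],
  [0.72,0,0,-0.73,0,0,0],
])

```text
clock: 12.2
tcp_pos: [0.5969, 0.0811, 0.1821]
orientation: [-1.892, -1.965, -0.516]
contact_force: [1.5, -0.8, -0.3]
grip_width: 0.0612
```

Call:
send_rows([
  [0.8,0.99,-0.868,0.438,-0.087,-0.096,0.326],
  [0.8,0.99,-0.868,0.438,-0.087,-0.096,0.326],
  [0.8,0.99,-0.868,0.438,-0.087,-0.096,0.326],
  [0.8,0.99,-0.868,0.438,-0.087,-0.096,0.326],
  [0.8,0.99,-0.868,0.438,-0.087,-0.096,0.326],
  [0.8,0.99,-0.868,0.438,-0.087,-0.096,0.326],
  [0.8,0.99,-0.868,0.438,-0.087,-0.096,0.326],
  [0.8,0.99,-0.868,0.438,-0.087,-0.096,0.326],
  [0.8,0.99,-0.868,0.438,-0.087,-0.096,0.326],
  [0.8,0.99,-0.868,0.438,-0.087,-0.096,0.326],
])

```text
clock: 13.03
tcp_pos: [0.4555, 0.2422, 0.1936]
orientation: [-2.87, -0.888, -0.19]
contact_force: [0.8, -0.3, 0.1]
grip_width: 0.0682
```

Run:
```python
from p import *
p,q,o=now();print(o["joints"].round(2))
b=pick1((.3962,.302),-172.3); b[0]=b[0][:3]+(2,)
e=plan(b)
print("--place");plan(place1(2)[:1],e)
f=grab("top"); save(f,"t3",(240,150,460,300),3.6)
```

```text
[-0.94  0.22  0.45  2.11 -0.3   0.71 -1.26]
CALL 0 rows 12
   7 x [0.8, -0.062, -0.536, -0.005, -0.039, -0.043, 0.148]
   5 x [0.8, -0.219, -0.45, 0.967, -0.039, -0.043, 0.148]
CALL 1 rows 16
   2 x [0.8, 0.0, 0.0, 0.198, 0.0, 0.0, 0.0]
   8 x [0.0, 0.0, 0.0, 0.198, 0.0, 0.0, 0.0]
   6 x [0.0, 0.001, -0.001, -0.989, 0.0, 0.0, 0.0]
--place
CALL 0 rows 9
   9 x [0.0, 0.353, 0.966, 0.177, 0.079, 0.087, -0.294]
CALL 1 rows 7
   7 x [0.0, -0.322, 0.478, -0.058, 0.044, 0.048, -0.163]
```

View pics/t3.png

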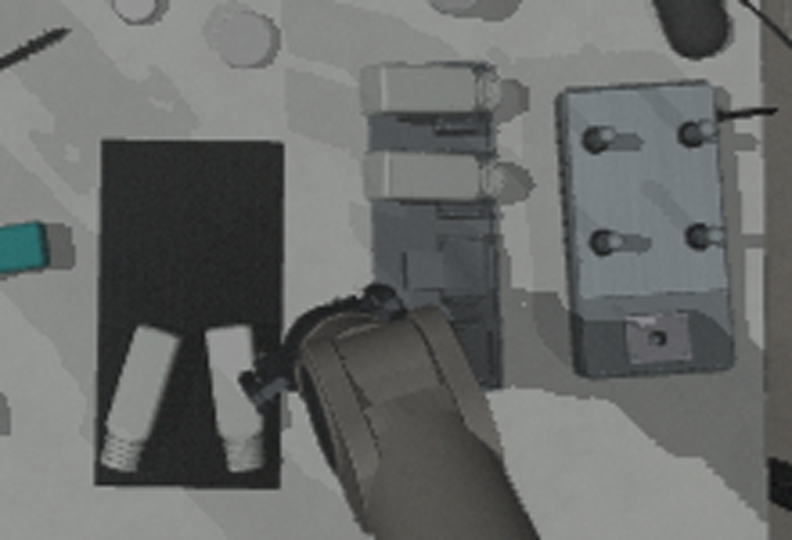

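A and B lie on ramps 1 and 2 with mouths at the low side, and C and D are unmoved. Next, D.

Call:
send_rows([
  [0.8,-0.062,-0.536,-0.005,-0.039,-0.043,0.148],
  [0.8,-0.062,-0.536,-0.005,-0.039,-0.043,0.148],
  [0.8,-0.062,-0.536,-0.005,-0.039,-0.043,0.148],
  [0.8,-0.062,-0.536,-0.005,-0.039,-0.043,0.148],
  [0.8,-0.062,-0.536,-0.005,-0.039,-0.043,0.148],
  [0.8,-0.062,-0.536,-0.005,-0.039,-0.043,0.148],
  [0.8,-0.062,-0.536,-0.005,-0.039,-0.043,0.148],
  [0.8,-0.219,-0.45,0.967,-0.039,-0.043,0.148],
  [0.8,-0.219,-0.45,0.967,-0.039,-0.043,0.148],
  [0.8,-0.219,-0.45,0.967,-0.039,-0.043,0.148],
  [0.8,-0.219,-0.45,0.967,-0.039,-0.043,0.148],
  [0.8,-0.219,-0.45,0.967,-0.039,-0.043,0.148],
])

```text
clock: 14.08
tcp_pos: [0.4004, 0.2989, 0.0477]
orientation: [3.131, 0.219, -0.007]
contact_force: [0.5, -0.3, -0.6]
grip_width: 0.0683
```

Call:
send_rows([
  [0.8,0,0,0.198,0,0,0],
  [0.8,0,0,0.198,0,0,0],
  [0.8,0,0,0.198,0,0,0],
  [0,0,0,0.198,0,0,0],
  [0,0,0,0.198,0,0,0],
  [0,0,0,0.198,0,0,0],
  [0,0,0,0.198,0,0,0],
  [0,0,0,0.198,0,0,0],
  [0,0,0,0.198,0,0,0],
  [0,0,0,0.198,0,0,0],
  [0,0,0,0.198,0,0,0],
  [0,0,0,-0.989,0,0,0],
  [0,0,0,-0.989,0,0,0],
  [0,0,0,-0.989,0,0,0],
  [0,0,0,-0.989,0,0,0],
  [0,0,0,-0.989,0,0,0],
  [0,0,0,-0.989,0,0,0],
])

```text
clock: 15.5
tcp_pos: [0.4048, 0.3036, 0.2052]
orientation: [-3.124, -0.216, -0.012]
contact_force: [0.4, -0.0, -0.6]
grip_width: 0.0415
```

Call:
send_rows([
  [0,0.353,0.966,0.177,0.079,0.087,-0.294],
  [0,0.353,0.966,0.177,0.079,0.087,-0.294],
  [0,0.353,0.966,0.177,0.079,0.087,-0.294],
  [0,0.353,0.966,0.177,0.079,0.087,-0.294],
  [0,0.353,0.966,0.177,0.079,0.087,-0.294],
  [0,0.353,0.966,0.177,0.079,0.087,-0.294],
  [0,0.353,0.966,0.177,0.079,0.087,-0.294],
  [0,0.353,0.966,0.177,0.079,0.087,-0.294],
  [0,0.353,0.966,0.177,0.079,0.087,-0.294],
])

```text
clock: 16.25
tcp_pos: [0.4744, 0.165, 0.1729]
orientation: [-2.523, -1.388, -0.337]
contact_force: [-0.1, -0.0, -0.8]
grip_width: 0.0414
```

Run:
```python
from p import *
b=place1(2);b[1]=b[1][:3]+(1,.02); b[0]=b[0][:3]+(1,)
e=plan(b)
print("--next C"); e=plan(pick1((.3947,.3897),163.4)[:1],e)
```

```text
CALL 0 rows 20
   7 x [0.0, -0.287, 0.491, -0.045, 0.048, 0.053, -0.182]
   1 x [0.0, -0.273, 0.468, 0.072, 0.048, 0.053, -0.182]
   1 x [0.0, -0.259, 0.446, 0.189, 0.048, 0.053, -0.182]
   1 x [0.0, -0.246, 0.423, 0.306, 0.048, 0.053, -0.182]
   1 x [0.0, -0.232, 0.4, 0.423, 0.048, 0.053, -0.182]
   2 x [0.0, -0.218, 0.377, 0.54, 0.048, 0.053, -0.182]
   5 x [0.72, -0.218, 0.377, 0.54, 0.048, 0.053, -0.182]
   2 x [0.72, -0.26, 0.446, 0.182, 0.048, 0.053, -0.182]
CALL 1 rows 2
   2 x [0.72, -0.001, 0.0, -0.366, 0.0, 0.0, 0.0]
--next C
CALL 0 rows 9
   9 x [0.8, 0.939, -0.343, 0.447, -0.079, -0.056, 0.294]
CALL 1 rows 8
   8 x [0.8, 0.266, -0.929, 0.126, -0.07, -0.051, 0.261]
CALL 2 rows 1
   1 x [0.8, -0.063, -0.104, -0.007, -0.009, -0.006, 0.032]
```

Call:
send_rows([
  [0,-0.287,0.491,-0.045,0.048,0.053,-0.182],
  [0,-0.287,0.491,-0.045,0.048,0.053,-0.182],
  [0,-0.287,0.491,-0.045,0.048,0.053,-0.182],
  [0,-0.287,0.491,-0.045,0.048,0.053,-0.182],
  [0,-0.287,0.491,-0.045,0.048,0.053,-0.182],
  [0,-0.287,0.491,-0.045,0.048,0.053,-0.182],
  [0,-0.287,0.491,-0.045,0.048,0.053,-0.182],
  [0,-0.273,0.468,0.072,0.048,0.053,-0.182],
  [0,-0.259,0.446,0.189,0.048,0.053,-0.182],
  [0,-0.246,0.423,0.306,0.048,0.053,-0.182],
  [0,-0.232,0.4,0.423,0.048,0.053,-0.182],
  [0,-0.218,0.377,0.54,0.048,0.053,-0.182],
  [0,-0.218,0.377,0.54,0.048,0.053,-0.182],
  [0,-0.218,0.377,0.54,0.048,0.053,-0.182],
  [0.72,-0.218,0.377,0.54,0.048,0.053,-0.182],
  [0.72,-0.218,0.377,0.54,0.048,0.053,-0.182],
  [0.72,-0.218,0.377,0.54,0.048,0.053,-0.182],
  [0.72,-0.218,0.377,0.54,0.048,0.053,-0.182],
  [0.72,-0.218,0.377,0.54,0.048,0.053,-0.182],
])

```text
clock: 17.83
tcp_pos: [0.5128, 0.1359, 0.0812]
orientation: [-1.897, -1.953, -0.505]
contact_force: [-0.5, -0.5, 1.4]
grip_width: 0.0614
```

Call:
send_rows([
  [0.72,0,0,-0.73,0,0,0],
  [0.72,0,0,-0.73,0,0,0],
  [0.72,0,0,-0.73,0,0,0],
  [0.72,0,0,-0.73,0,0,0],
])

```text
clock: 18.17
tcp_pos: [0.5178, 0.0776, 0.1806]
orientation: [-1.904, -1.955, -0.514]
contact_force: [0.2, -0.2, -1.2]
grip_width: 0.0612
```

Call:
send_rows([
  [0.8,0.939,-0.343,0.447,-0.079,-0.056,0.294],
  [0.8,0.939,-0.343,0.447,-0.079,-0.056,0.294],
  [0.8,0.939,-0.343,0.447,-0.079,-0.056,0.294],
  [0.8,0.939,-0.343,0.447,-0.079,-0.056,0.294],
  [0.8,0.939,-0.343,0.447,-0.079,-0.056,0.294],
  [0.8,0.939,-0.343,0.447,-0.079,-0.056,0.294],
  [0.8,0.939,-0.343,0.447,-0.079,-0.056,0.294],
  [0.8,0.939,-0.343,0.447,-0.079,-0.056,0.294],
  [0.8,0.939,-0.343,0.447,-0.079,-0.056,0.294],
])

```text
clock: 18.92
tcp_pos: [0.4576, 0.2358, 0.1876]
orientation: [-2.771, -0.911, -0.3]
contact_force: [0.5, 0.1, -1.5]
grip_width: 0.068
```

Run:
```python
from p import *
import pickle
p,q,o=now();print(o["joints"].round(2))
b=pick1((.3947,.3897),163.4); b[0]=b[0][:3]+(2,)
e=plan(b)
print("--place");plan(place1(3)[:1],e)
f=grab("top"); g=pickle.load(open("top0.pkl","rb"))
d=np.abs(f["pixels"].astype(int)-g["pixels"]).max(2)[233:285,264:292]; print((d>40).sum(), d.max()) # C patch unchanged?
w=(f["pixels"][233:285,264:292].min(2)>110); w0=(g["pixels"][233:285,264:292].min(2)>110); print(w.sum(),w0.sum(),np.argwhere(w).mean(0),np.argwhere(w0).mean(0))
```

```text
[-0.8   0.19  0.35  2.17 -0.43  0.6  -1.07]
CALL 0 rows 8
   8 x [0.8, 0.257, -0.924, 0.121, -0.07, -0.05, 0.26]
CALL 1 rows 8
   3 x [0.8, -0.063, -0.103, -0.008, -0.008, -0.007, 0.032]
   5 x [0.8, -0.085, -0.077, 0.981, -0.008, -0.007, 0.032]
CALL 2 rows 16
   2 x [0.8, 0.0, 0.0, 0.197, 0.0, 0.0, 0.0]
   8 x [0.0, 0.0, 0.0, 0.197, 0.0, 0.0, 0.0]
   6 x [0.0, -0.001, -0.002, -0.989, 0.0, 0.0, 0.0]
--place
CALL 0 rows 9
   9 x [0.0, 0.398, 0.926, 0.137, 0.078, 0.056, -0.294]
CALL 1 rows 11
   11 x [0.0, -0.507, 0.875, -0.114, 0.078, 0.057, -0.294]
1 41
540 517 [25.09814815 10.54814815] [24.56479691 10.80851064]
```

C's image patch is unchanged, so I'll pick it.

Call:
send_rows([
  [0.8,0.257,-0.924,0.121,-0.07,-0.05,0.26],
  [0.8,0.257,-0.924,0.121,-0.07,-0.05,0.26],
  [0.8,0.257,-0.924,0.121,-0.07,-0.05,0.26],
  [0.8,0.257,-0.924,0.121,-0.07,-0.05,0.26],
  [0.8,0.257,-0.924,0.121,-0.07,-0.05,0.26],
  [0.8,0.257,-0.924,0.121,-0.07,-0.05,0.26],
  [0.8,0.257,-0.924,0.121,-0.07,-0.05,0.26],
  [0.8,0.257,-0.924,0.121,-0.07,-0.05,0.26],
])

```text
clock: 19.63
tcp_pos: [0.4055, 0.3719, 0.1986]
orientation: [-3.097, 0.187, -0.057]
contact_force: [-0.5, 0.2, -0.1]
grip_width: 0.0684
```

Call:
send_rows([
  [0.8,-0.063,-0.103,-0.008,-0.008,-0.007,0.032],
  [0.8,-0.063,-0.103,-0.008,-0.008,-0.007,0.032],
  [0.8,-0.063,-0.103,-0.008,-0.008,-0.007,0.032],
  [0.8,-0.085,-0.077,0.981,-0.008,-0.007,0.032],
  [0.8,-0.085,-0.077,0.981,-0.008,-0.007,0.032],
  [0.8,-0.085,-0.077,0.981,-0.008,-0.007,0.032],
  [0.8,-0.085,-0.077,0.981,-0.008,-0.007,0.032],
  [0.8,-0.085,-0.077,0.981,-0.008,-0.007,0.032],
])

```text
clock: 20.3
tcp_pos: [0.3992, 0.3851, 0.0473]
orientation: [-3.113, 0.344, -0.014]
contact_force: [-1.2, -0.1, 1.5]
grip_width: 0.0683
```

Call:
send_rows([
  [0.8,0,0,0.197,0,0,0],
  [0.8,0,0,0.197,0,0,0],
  [0.8,0,0,0.197,0,0,0],
  [0,0,0,0.197,0,0,0],
  [0,0,0,0.197,0,0,0],
  [0,0,0,0.197,0,0,0],
  [0,0,0,0.197,0,0,0],
  [0,0,0,0.197,0,0,0],
  [0,0,0,0.197,0,0,0],
  [0,0,0,0.197,0,0,0],
  [0,0,0,0.197,0,0,0],
  [0,0,0,-0.989,0,0,0],
  [0,0,0,-0.989,0,0,0],
  [0,0,0,-0.989,0,0,0],
  [0,0,0,-0.989,0,0,0],
  [0,0,0,-0.989,0,0,0],
  [0,0,0,-0.989,0,0,0],
])

```text
clock: 21.72
tcp_pos: [0.4015, 0.3883, 0.2057]
orientation: [-3.096, 0.346, -0.028]
contact_force: [1.4, -0.2, -1.0]
grip_width: 0.0419
```

Call:
send_rows([
  [0,0.398,0.926,0.137,0.078,0.056,-0.294],
  [0,0.398,0.926,0.137,0.078,0.056,-0.294],
  [0,0.398,0.926,0.137,0.078,0.056,-0.294],
  [0,0.398,0.926,0.137,0.078,0.056,-0.294],
  [0,0.398,0.926,0.137,0.078,0.056,-0.294],
  [0,0.398,0.926,0.137,0.078,0.056,-0.294],
  [0,0.398,0.926,0.137,0.078,0.056,-0.294],
  [0,0.398,0.926,0.137,0.078,0.056,-0.294],
  [0,0.398,0.926,0.137,0.078,0.056,-0.294],
])

```text
clock: 22.47
tcp_pos: [0.4266, 0.2366, 0.1771]
orientation: [-2.717, -1.012, -0.314]
contact_force: [0.1, -0.2, 0.7]
grip_width: 0.0421
```

Run:
```python
from p import *
p,q,o=now();print(o["joints"].round(2))
e=plan(place1(3))
```

```text
[-0.82  0.16  0.34  2.24 -0.48  0.55 -0.96]
CALL 0 rows 20
   11 x [0.0, -0.599, 0.788, -0.154, 0.072, 0.053, -0.271]
   1 x [0.0, -0.592, 0.756, -0.039, 0.072, 0.053, -0.271]
   1 x [0.0, -0.586, 0.725, 0.077, 0.072, 0.053, -0.271]
   1 x [0.0, -0.579, 0.693, 0.192, 0.072, 0.053, -0.271]
   1 x [0.0, -0.572, 0.662, 0.308, 0.072, 0.053, -0.271]
   3 x [0.0, -0.566, 0.63, 0.423, 0.072, 0.053, -0.271]
   2 x [0.72, -0.566, 0.63, 0.423, 0.072, 0.053, -0.271]
CALL 1 rows 7
   3 x [0.72, 0.0, 0.0, 0.0, 0.0, 0.0, 0.0]
   4 x [0.72, 0.0, 0.0, -0.733, 0.0, 0.0, -0.001]
```

Call:
send_rows([
  [0,-0.599,0.788,-0.154,0.072,0.053,-0.271],
  [0,-0.599,0.788,-0.154,0.072,0.053,-0.271],
  [0,-0.599,0.788,-0.154,0.072,0.053,-0.271],
  [0,-0.599,0.788,-0.154,0.072,0.053,-0.271],
  [0,-0.599,0.788,-0.154,0.072,0.053,-0.271],
  [0,-0.599,0.788,-0.154,0.072,0.053,-0.271],
  [0,-0.599,0.788,-0.154,0.072,0.053,-0.271],
  [0,-0.599,0.788,-0.154,0.072,0.053,-0.271],
  [0,-0.599,0.788,-0.154,0.072,0.053,-0.271],
  [0,-0.599,0.788,-0.154,0.072,0.053,-0.271],
  [0,-0.599,0.788,-0.154,0.072,0.053,-0.271],
])

```text
clock: 23.38
tcp_pos: [0.4359, 0.0885, 0.1584]
orientation: [-1.894, -1.952, -0.505]
contact_force: [-0.1, 0.1, -0.8]
grip_width: 0.0421
```

Run:
```python
from p import *
p,q,o=now();print(o["joints"].round(2),p,place1(3)[0][1],(q.inv()*PLACE).as_rotvec().round(3))
e=plan(place1(3))
```

```text
[-0.2   0.29  0.25  2.21 -0.81  0.88  0.68] [0.43588319 0.08847835 0.15835551] [0.43575659 0.08774826 0.15844   ] [ 0.001  0.    -0.005]
CALL 0 rows 19
   3 x [0.0, -0.004, -0.001, -0.003, 0.0, 0.0, -0.002]
   1 x [0.0, -0.004, -0.001, 0.117, 0.0, 0.0, -0.002]
   1 x [0.0, -0.004, -0.001, 0.237, 0.0, 0.0, -0.002]
   1 x [0.0, -0.004, -0.001, 0.357, 0.0, 0.0, -0.002]
   1 x [0.0, -0.004, -0.001, 0.477, 0.0, 0.0, -0.002]
   3 x [0.0, -0.004, -0.002, 0.597, 0.0, 0.0, -0.002]
   5 x [0.72, -0.004, -0.002, 0.597, 0.0, 0.0, -0.002]
   4 x [0.72, -0.004, -0.001, -0.136, 0.0, 0.0, -0.002]
```

Call:
send_rows([
  [0,-0.004,0,0,0,0,-0.002],
  [0,-0.004,0,0.117,0,0,-0.002],
  [0,-0.004,0,0.237,0,0,-0.002],
  [0,-0.004,0,0.357,0,0,-0.002],
  [0,-0.004,0,0.477,0,0,-0.002],
  [0,-0.004,0,0.597,0,0,-0.002],
  [0,-0.004,0,0.597,0,0,-0.002],
  [0,-0.004,0,0.597,0,0,-0.002],
  [0.72,-0.004,0,0.597,0,0,-0.002],
  [0.72,-0.004,0,0.597,0,0,-0.002],
  [0.72,-0.004,0,0.597,0,0,-0.002],
  [0.72,-0.004,0,0.597,0,0,-0.002],
  [0.72,-0.004,0,0.597,0,0,-0.002],
  [0.72,-0.004,0,-0.136,0,0,-0.002],
  [0.72,-0.004,0,-0.136,0,0,-0.002],
  [0.72,-0.004,0,-0.136,0,0,-0.002],
  [0.72,-0.004,0,-0.136,0,0,-0.002],
])

```text
clock: 24.8
tcp_pos: [0.4395, 0.0755, 0.1809]
orientation: [-1.896, -1.96, -0.518]
contact_force: [1.4, -0.1, 0.4]
grip_width: 0.0615
```

```bash
cat >> p.py <<'E'
def pick2(i,d=0.):
    t=ramps[i]+(.036+d)*u
    return [(.75,t+.085*u,PICK2,2),(.75,t,PICK2,2),(0,t,PICK2,6),(0,t+.02*n+.012*u,PICK2,0,.01)]
E
python3 - <<'E'
from p import *
p,q,o=now()
plan([(.75,p+V([0,.06,.12]),down(2),0),(.75,V([.43,.30,.27]),PICK2,0)])
print(pick2(3)[0][1],pick2(0)[0][1])
E
```

```text
CALL 0 rows 7
   5 x [0.75, 0.746, 0.02, -0.494, 0.004, -0.166, -0.001]
   2 x [0.75, 0.916, 0.014, -0.349, 0.004, -0.233, -0.001]
CALL 1 rows 8
   8 x [0.75, 0.894, -0.02, -0.02, 0.0, -0.267, 0.0]
[0.43078819 0.22792024 0.1355    ] [0.66468819 0.23612024 0.1355    ]
```

Call:
send_rows([
  [0.75,0.746,0.02,-0.494,0.004,-0.166,0],
  [0.75,0.746,0.02,-0.494,0.004,-0.166,0],
  [0.75,0.746,0.02,-0.494,0.004,-0.166,0],
  [0.75,0.746,0.02,-0.494,0.004,-0.166,0],
  [0.75,0.746,0.02,-0.494,0.004,-0.166,0],
  [0.75,0.916,0.014,-0.349,0.004,-0.233,0],
  [0.75,0.916,0.014,-0.349,0.004,-0.233,0],
])

```text
clock: 25.38
tcp_pos: [0.4355, 0.1761, 0.2931]
orientation: [2.107, 2.198, -0.149]
contact_force: [-1.8, -0.2, -0.3]
grip_width: 0.0643
```

Call:
send_rows([
  [0.75,0.894,-0.02,-0.02,0,-0.267,0],
  [0.75,0.894,-0.02,-0.02,0,-0.267,0],
  [0.75,0.894,-0.02,-0.02,0,-0.267,0],
  [0.75,0.894,-0.02,-0.02,0,-0.267,0],
  [0.75,0.894,-0.02,-0.02,0,-0.267,0],
  [0.75,0.894,-0.02,-0.02,0,-0.267,0],
  [0.75,0.894,-0.02,-0.02,0,-0.267,0],
  [0.75,0.894,-0.02,-0.02,0,-0.267,0],
])

```text
clock: 26.05
tcp_pos: [0.4243, 0.3066, 0.2714]
orientation: [1.583, 1.671, -0.866]
contact_force: [-1.1, 0.9, -0.2]
grip_width: 0.0638
```

Run:
```python
from p import *
p,q,o=now();print(o["joints"].round(2),p,(q.inv()*PICK2).as_rotvec().round(3))
f=grab("top"); save(f,"t4",(330,155,410,265),5); save(f,"t4b",(240,150,460,300),3.6)
g=grab("scene"); save(g,"s4",(280,170,460,290),4)
import pickle; pickle.dump((f,g),open("t4.pkl","wb"))
```

```text
[-1.1   0.63  0.1   1.57  0.45  1.79 -1.04] [0.4242664  0.30662399 0.27143162] [-0.003 -0.066  0.021]
```

View pics/t4b.png

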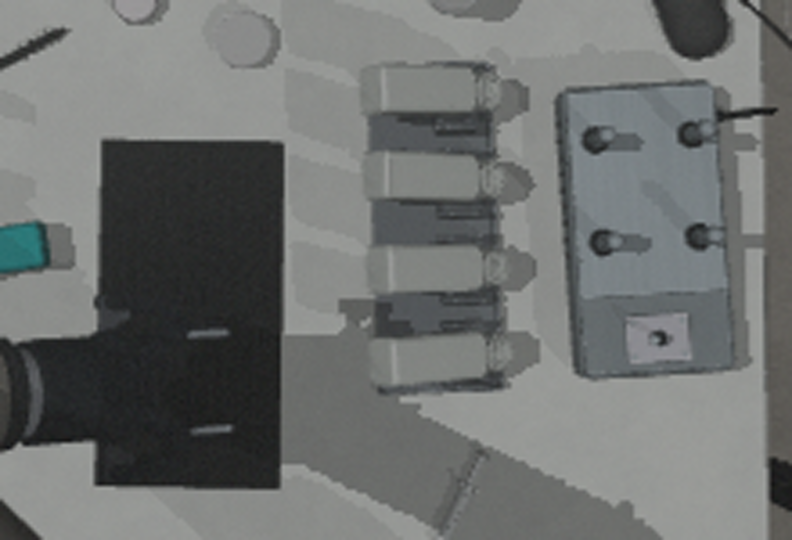

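All four bottles lie on the ramps with mouths low, at (430,90), (425,178), (430,268) and (435,360) in the crop. I'll check how far up-slope each one lies.

```bash
python3 - <<'E'
from p import *
import pickle
f,g=pickle.load(open("t4.pkl","rb"))
for i in range(4):
    for d in (0,.008):
        m=ramps[i]+d*u
        P=[m+.065*u+.021*n+s*.021*ry for s in(-1,1)]+[m+.065*u-.021*n+s*.021*ry for s in(-1,1)]+[m-.029*u+.021*n+s*.021*ry for s in(-1,1)]
        print(i,d,((proj(f,P)-[330,155]+.5)*5-.5).round(0).tolist())
E
python3 - <<'E'
import sys; sys.path.insert(0,'.')
from p import *
plan(pick2(0)[:1])
E
```

```text
0 0 [[79.0, 65.0], [81.0, 132.0], [43.0, 73.0], [45.0, 139.0], [202.0, 71.0], [205.0, 136.0]]
0 0.008 [[68.0, 64.0], [70.0, 132.0], [32.0, 73.0], [34.0, 139.0], [192.0, 70.0], [195.0, 136.0]]
1 0 [[83.0, 191.0], [85.0, 259.0], [47.0, 196.0], [49.0, 262.0], [207.0, 192.0], [209.0, 258.0]]
1 0.008 [[72.0, 190.0], [74.0, 259.0], [36.0, 196.0], [38.0, 262.0], [197.0, 192.0], [199.0, 258.0]]
2 0 [[87.0, 317.0], [89.0, 385.0], [51.0, 319.0], [53.0, 386.0], [211.0, 315.0], [214.0, 381.0]]
2 0.008 [[76.0, 317.0], [78.0, 386.0], [40.0, 319.0], [42.0, 386.0], [201.0, 315.0], [203.0, 381.0]]
3 0 [[91.0, 444.0], [94.0, 513.0], [55.0, 443.0], [57.0, 511.0], [216.0, 438.0], [218.0, 505.0]]
3 0.008 [[80.0, 445.0], [83.0, 514.0], [44.0, 444.0], [46.0, 511.0], [205.0, 439.0], [208.0, 505.0]]
CALL 0 rows 5
   5 x [0.75, 0.252, 0.88, 0.521, -0.001, -0.013, 0.003]
CALL 1 rows 6
   6 x [0.75, 0.226, 0.701, 0.411, 0.0, -0.011, 0.002]
```

View pics/t4.png

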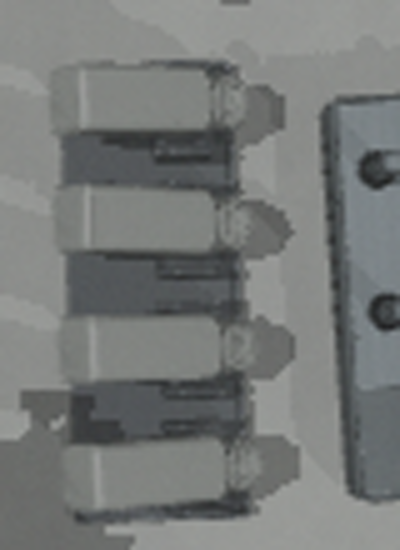

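Call:
send_rows([
  [0.75,0.252,0.88,0.521,-0.001,-0.013,0.003],
  [0.75,0.252,0.88,0.521,-0.001,-0.013,0.003],
  [0.75,0.252,0.88,0.521,-0.001,-0.013,0.003],
  [0.75,0.252,0.88,0.521,-0.001,-0.013,0.003],
  [0.75,0.252,0.88,0.521,-0.001,-0.013,0.003],
])

```text
clock: 26.57
tcp_pos: [0.564, 0.2594, 0.1981]
orientation: [1.579, 1.623, -0.88]
contact_force: [-1.2, -1.4, -0.3]
grip_width: 0.0642
```

Call:
send_rows([
  [0.75,0.226,0.701,0.411,0,-0.011,0.002],
  [0.75,0.226,0.701,0.411,0,-0.011,0.002],
  [0.75,0.226,0.701,0.411,0,-0.011,0.002],
  [0.75,0.226,0.701,0.411,0,-0.011,0.002],
  [0.75,0.226,0.701,0.411,0,-0.011,0.002],
  [0.75,0.226,0.701,0.411,0,-0.011,0.002],
])

```text
clock: 27.07
tcp_pos: [0.6656, 0.2352, 0.1385]
orientation: [1.556, 1.602, -0.894]
contact_force: [-0.8, 0.6, -0.2]
grip_width: 0.0638
```

```bash
cat >> p.py <<'E'
H=.31
def peg(i,yaw=2):
    t=pegs[i]; q=down(yaw)
    return [(0,t+Z*(H-.055),q,2),(0,t+Z*.105,q,1,.03),(.72,t+Z*.105,q,4),(.72,t+Z*.2,q,0)]
E
python3 - <<'E'
from p import *
p,q,o=now();print(o["joints"].round(2),p,pick2(0)[0][1],(q.inv()*PICK2).as_rotvec().round(3))
e=plan(pick2(0))
print("--fly");w=e[0].copy();w[2]=.30
e=plan([(0,w,PICK2,0)]+peg(0)[:1],e)
E
```

```text
[-0.84  1.    0.2   1.25  0.61  1.64 -0.84] [0.66555454 0.23515186 0.13848244] [0.66468819 0.23612024 0.1355    ] [-0.002 -0.001 -0.005]
CALL 0 rows 18
   3 x [0.75, 0.021, -0.006, 0.004, -0.001, 0.0, -0.002]
   5 x [0.75, 0.02, -0.005, 0.571, -0.001, 0.0, -0.002]
   7 x [0.0, 0.02, -0.005, 0.571, -0.001, 0.0, -0.002]
   1 x [0.0, -0.024, -0.005, 0.544, -0.001, 0.0, -0.002]
   1 x [0.0, -0.069, -0.004, 0.517, -0.001, 0.0, -0.002]
   1 x [0.0, -0.113, -0.004, 0.491, -0.001, 0.0, -0.002]
--fly
CALL 0 rows 5
   5 x [0.0, -0.883, -0.001, -0.511, 0.0, 0.0, 0.0]
CALL 1 rows 13
   1 x [0.0, -0.177, 0.0, -0.103, 0.0, 0.0, 0.0]
   12 x [0.0, -0.832, -0.3, 0.897, 0.0, 0.333, 0.001]
```

Call:
send_rows([
  [0.75,0.021,-0.006,0.004,-0.001,0,-0.002],
  [0.75,0.021,-0.006,0.004,-0.001,0,-0.002],
  [0.75,0.02,-0.005,0.571,-0.001,0,-0.002],
  [0.75,0.02,-0.005,0.571,-0.001,0,-0.002],
  [0.75,0.02,-0.005,0.571,-0.001,0,-0.002],
  [0.75,0.02,-0.005,0.571,-0.001,0,-0.002],
  [0.75,0.02,-0.005,0.571,-0.001,0,-0.002],
  [0.75,0.02,-0.005,0.571,-0.001,0,-0.002],
  [0,0.02,-0.005,0.571,-0.001,0,-0.002],
  [0,0.02,-0.005,0.571,-0.001,0,-0.002],
  [0,0.02,-0.005,0.571,-0.001,0,-0.002],
  [0,0.02,-0.005,0.571,-0.001,0,-0.002],
  [0,0.02,-0.005,0.571,-0.001,0,-0.002],
  [0,0.02,-0.005,0.571,-0.001,0,-0.002],
  [0,0.02,-0.005,0.571,-0.001,0,-0.002],
  [0,-0.024,-0.005,0.544,-0.001,0,-0.002],
  [0,-0.069,-0.004,0.517,-0.001,0,-0.002],
  [0,-0.113,-0.004,0.491,-0.001,0,-0.002],
], squeeze=60)

```text
clock: 28.57
tcp_pos: [0.6671, 0.1629, 0.1157]
orientation: [1.546, 1.608, -0.897]
contact_force: [-0.6, -0.1, -0.4]
grip_width: 0.0415
```

Call:
send_rows([
  [0,-0.883,0,-0.511,0,0,0],
  [0,-0.883,0,-0.511,0,0,0],
  [0,-0.883,0,-0.511,0,0,0],
  [0,-0.883,0,-0.511,0,0,0],
  [0,-0.883,0,-0.511,0,0,0],
])

```text
clock: 28.98
tcp_pos: [0.6697, 0.1635, 0.2766]
orientation: [1.553, 1.603, -0.884]
contact_force: [0.9, -0.2, 0.1]
grip_width: 0.0418
```

Call:
send_rows([
  [0,-0.177,0,-0.103,0,0,0],
  [0,-0.832,-0.3,0.897,0,0.333,0.001],
  [0,-0.832,-0.3,0.897,0,0.333,0.001],
  [0,-0.832,-0.3,0.897,0,0.333,0.001],
  [0,-0.832,-0.3,0.897,0,0.333,0.001],
  [0,-0.832,-0.3,0.897,0,0.333,0.001],
  [0,-0.832,-0.3,0.897,0,0.333,0.001],
  [0,-0.832,-0.3,0.897,0,0.333,0.001],
  [0,-0.832,-0.3,0.897,0,0.333,0.001],
  [0,-0.832,-0.3,0.897,0,0.333,0.001],
  [0,-0.832,-0.3,0.897,0,0.333,0.001],
  [0,-0.832,-0.3,0.897,0,0.333,0.001],
  [0,-0.832,-0.3,0.897,0,0.333,0.001],
])

```text
clock: 30.07
tcp_pos: [0.6291, -0.0153, 0.3088]
orientation: [2.178, 2.262, -0.006]
contact_force: [-0.5, 0.3, -1.8]
grip_width: 0.0417
```

Run:
```python
from p import *
p,q,o=now();print(o["joints"].round(2),p,peg(0)[0][1],(q.inv()*down(2)).as_rotvec().round(3),o["grip_width"])
plan(peg(0))
f=grab("top"); g=grab("scene"); a=f["pixels"][155:265,340:470,::-1]; b=g["pixels"][120:290,300:470,::-1]
a=cv2.resize(a,(390,330),interpolation=cv2.INTER_CUBIC); b=cv2.resize(b,(400,400),interpolation=cv2.INTER_CUBIC)
im=np.zeros((400,790,3),np.uint8); im[:330,:390]=a; im[:,390:]=b; cv2.imwrite("pics/s5.png",im)
```

```text
[-0.15  0.35  0.1   1.6  -0.03  1.2  -0.01] [ 0.62907589 -0.01534637  0.30881295] [ 0.6289 -0.0176  0.31  ] [-0.002  0.004  0.003] 0.041653301705164146
CALL 0 rows 18
   3 x [0.0, -0.015, -0.002, -0.008, -0.001, 0.001, 0.001]
   1 x [0.0, -0.014, -0.002, 0.159, -0.001, 0.001, 0.001]
   1 x [0.0, -0.014, -0.001, 0.325, -0.001, 0.001, 0.001]
   1 x [0.0, -0.013, -0.001, 0.492, -0.001, 0.001, 0.001]
   1 x [0.0, -0.012, -0.001, 0.659, -0.001, 0.001, 0.001]
   1 x [0.0, -0.012, 0.0, 0.825, -0.001, 0.001, 0.001]
   2 x [0.0, -0.011, 0.0, 0.992, -0.001, 0.001, 0.001]
   5 x [0.72, -0.011, 0.0, 0.992, -0.001, 0.001, 0.001]
   3 x [0.72, -0.014, -0.001, 0.359, -0.001, 0.001, 0.001]
```

View pics/s5.png

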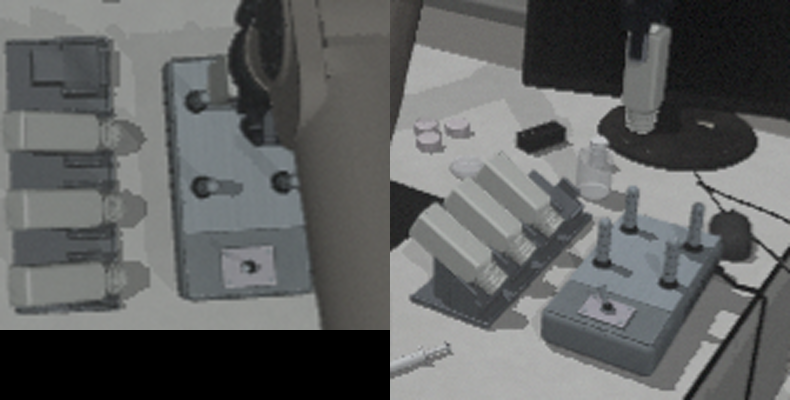

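Bottle A hangs vertical at (643,90) above peg_1. I'll check the mouth pixel against the projected peg axis.

Run:
```python
from p import *
import pickle
f,g=pickle.load(open("t4.pkl","rb"))
t=pegs[0]
P=[t+Z*z for z in(.154,.13,.065,0)]
print((((proj(g,P)-[300,120]+.5)*400/170-.5)+[390,0]).round(1).tolist())
P=[t+Z*.154+V([dx,dy,0]) for dx,dy in((.014,-.014*.7),(-.017,.0),(0,-.017),(0,.017),(.017,0))]
print((((proj(g,P)-[300,120]+.5)*400/170-.5)+[390,0]).round(1).tolist())
```

```text
[[639.4, 124.0], [637.6, 141.2], [633.0, 186.1], [628.6, 228.8]]
[[651.4, 121.9], [633.5, 129.1], [652.1, 127.4], [626.9, 120.7], [645.2, 119.1]]
```

Run:
```python
import cv2
im=cv2.imread("pics/s5.png"); c=im[0:260,560:760]; cv2.imwrite("pics/s5b.png",cv2.resize(c,None,fx=2.3,fy=2.3))
```

```text
(no output)
```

View pics/s5b.png

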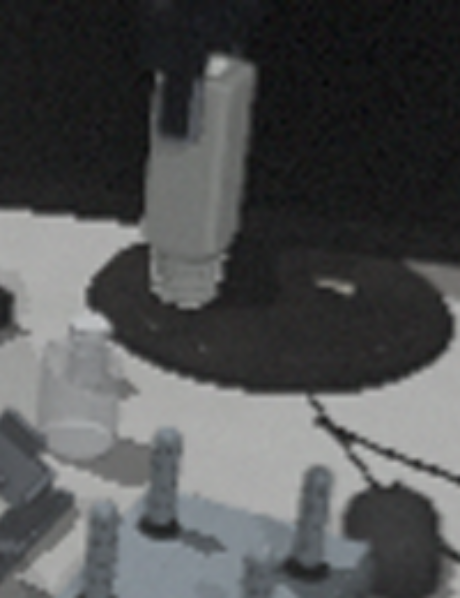

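Rim centre is at about (640,128) against a prediction of (639,124–128), and the peg tip matches too. Descending.

Call:
send_rows([
  [0,-0.013,-0.001,0.1,0,0.001,0.001],
  [0,-0.013,-0.001,0.24,0,0.001,0.001],
  [0,-0.013,-0.001,0.38,0,0.001,0.001],
  [0,-0.013,-0.001,0.52,0,0.001,0.001],
  [0,-0.013,0,0.64,0,0.001,0.001],
  [0,-0.012,0,0.76,0,0.001,0.001],
  [0,-0.012,0,0.88,0,0.001,0.001],
  [0,-0.011,0,0.99,0,0.001,0.001],
  [0,-0.011,0,0.99,0,0.001,0.001],
  [0,-0.011,0,0.99,0,0.001,0.001],
])

```text
clock: 31.0
tcp_pos: [0.6292, -0.0168, 0.16]
orientation: [-2.18, -2.26, 0.002]
contact_force: [-0.5, -0.1, 0.1]
grip_width: 0.0413
```

Run:
```python
from p import *
p,q,o=now();print(p,(q.inv()*down(2)).as_rotvec().round(3),o["grip_width"],o["contact_force"])
e=plan([(.72,p,down(2),4),(.72,p+Z*.16,down(2),0),(.75,V([.60,.16,.30]),PICK2,0)]+pick2(1,-.006)[:1])
print("--pick");plan(pick2(1,-.006)[1:],e)
```

```text
[ 0.62922375 -0.0168344   0.15997934] [-0.002  0.     0.001] 0.041286581135381695 [-0.47709524 -0.14003042  0.09914629]
CALL 0 rows 9
   5 x [0.72, 0.0, 0.0, 0.0, -0.001, 0.0, 0.0]
   4 x [0.72, 0.0, -0.002, -0.853, -0.001, 0.0, 0.0]
CALL 1 rows 9
   1 x [0.72, 0.0, 0.001, -0.214, 0.0, 0.0, 0.0]
   8 x [0.75, 0.948, -0.121, -0.107, 0.0, -0.267, 0.0]
CALL 2 rows 6
   2 x [0.75, 0.178, -0.031, -0.159, 0.0, -0.066, 0.0]
   4 x [0.75, 0.936, -0.079, 0.112, 0.0, -0.066, 0.0]
CALL 3 rows 4
   4 x [0.75, 0.398, -0.024, 0.054, 0.0, 0.0, 0.0]
--pick
CALL 0 rows 15
   5 x [0.75, 0.0, -0.001, 0.567, 0.0, 0.0, 0.0]
   7 x [0.0, 0.0, -0.001, 0.567, 0.0, 0.0, 0.0]
   1 x [0.0, -0.045, -0.001, 0.54, 0.0, 0.0, 0.0]
   1 x [0.0, -0.089, -0.001, 0.513, 0.0, 0.0, 0.0]
   1 x [0.0, -0.134, 0.0, 0.487, 0.0, 0.0, 0.0]
```

Call:
send_rows([
  [0.72,0,0,0.012,0,0,0],
  [0.72,0,0,0.012,0,0,0],
  [0.72,0,0,0.012,0,0,0],
  [0.72,0,0,0.012,0,0,0],
  [0.72,0,0,0.012,0,0,0],
  [0.72,0,0,-0.853,0,0,0],
  [0.72,0,0,-0.853,0,0,0],
  [0.72,0,0,-0.853,0,0,0],
  [0.72,0,0,-0.853,0,0,0],
])

```text
clock: 31.75
tcp_pos: [0.6333, -0.019, 0.2976]
orientation: [2.179, 2.251, 0.015]
contact_force: [1.3, -0.1, 1.2]
grip_width: 0.0612
```

Call:
send_rows([
  [0.72,0,0,-0.214,0,0,0],
  [0.75,0.948,-0.121,-0.107,0,-0.267,0],
  [0.75,0.948,-0.121,-0.107,0,-0.267,0],
  [0.75,0.948,-0.121,-0.107,0,-0.267,0],
  [0.75,0.948,-0.121,-0.107,0,-0.267,0],
  [0.75,0.948,-0.121,-0.107,0,-0.267,0],
  [0.75,0.948,-0.121,-0.107,0,-0.267,0],
  [0.75,0.948,-0.121,-0.107,0,-0.267,0],
  [0.75,0.948,-0.121,-0.107,0,-0.267,0],
])

```text
clock: 32.5
tcp_pos: [0.6052, 0.1274, 0.3009]
orientation: [1.681, 1.756, -0.76]
contact_force: [-0.8, 1.8, -1.2]
grip_width: 0.0642
```

Call:
send_rows([
  [0.75,0.178,-0.031,-0.159,0,-0.066,0],
  [0.75,0.178,-0.031,-0.159,0,-0.066,0],
  [0.75,0.936,-0.079,0.112,0,-0.066,0],
  [0.75,0.936,-0.079,0.112,0,-0.066,0],
  [0.75,0.936,-0.079,0.112,0,-0.066,0],
  [0.75,0.936,-0.079,0.112,0,-0.066,0],
])

```text
clock: 33.0
tcp_pos: [0.5891, 0.2053, 0.1819]
orientation: [1.549, 1.616, -0.904]
contact_force: [-1.4, -0.1, -1.2]
grip_width: 0.0643
```

Call:
send_rows([
  [0.75,0.398,-0.024,0.054,0,0,0],
  [0.75,0.398,-0.024,0.054,0,0,0],
  [0.75,0.398,-0.024,0.054,0,0,0],
  [0.75,0.398,-0.024,0.054,0,0,0],
])

```text
clock: 33.33
tcp_pos: [0.5887, 0.2254, 0.1353]
orientation: [1.555, 1.605, -0.896]
contact_force: [0.8, -0.5, 0.4]
grip_width: 0.0641
```

Run:
```python
from p import *
import pickle
p,q,o=now();print(o["joints"].round(2),p,pick2(1,-.006)[0][1],(q.inv()*PICK2).as_rotvec().round(3))
e=plan(pick2(1,-.006))
print("--fly");w=e[0].copy();w[2]=.30
e=plan([(0,w,PICK2,0)]+peg(1)[:1],e)
f=grab("top"); g=grab("scene"); a=f["pixels"][155:265,340:470,::-1]; b=g["pixels"][120:290,300:470,::-1]
a=cv2.resize(a,(390,330),interpolation=cv2.INTER_CUBIC); b=cv2.resize(b,(400,400),interpolation=cv2.INTER_CUBIC)
im=np.zeros((400,790,3),np.uint8); im[:330,:390]=a; im[:,390:]=b; cv2.imwrite("pics/s6.png",im)
```

```text
[-0.88  0.91  0.14  1.45  0.61  1.59 -0.97] [0.58865363 0.2253801  0.13528274] [0.58687225 0.2282275  0.1325    ] [-0.003 -0.002 -0.002]
CALL 0 rows 18
   3 x [0.75, 0.026, -0.011, -0.007, -0.001, -0.001, -0.001]
   5 x [0.75, 0.025, -0.01, 0.559, -0.001, -0.001, -0.001]
   7 x [0.0, 0.025, -0.01, 0.559, -0.001, -0.001, -0.001]
   1 x [0.0, -0.019, -0.01, 0.532, -0.001, -0.001, -0.001]
   1 x [0.0, -0.064, -0.01, 0.506, -0.001, -0.001, -0.001]
   1 x [0.0, -0.108, -0.01, 0.479, -0.001, -0.001, -0.001]
--fly
CALL 0 rows 5
   5 x [0.0, -0.899, -0.001, -0.517, 0.0, 0.0, 0.0]
CALL 1 rows 8
   1 x [0.0, -0.18, 0.0, -0.104, 0.0, 0.0, 0.0]
   7 x [0.0, -0.826, 0.167, 0.924, 0.0, 0.234, 0.0]
CALL 2 rows 5
   5 x [0.0, -0.501, 0.072, 0.141, 0.0, 0.1, 0.0]
```

View pics/s6.png

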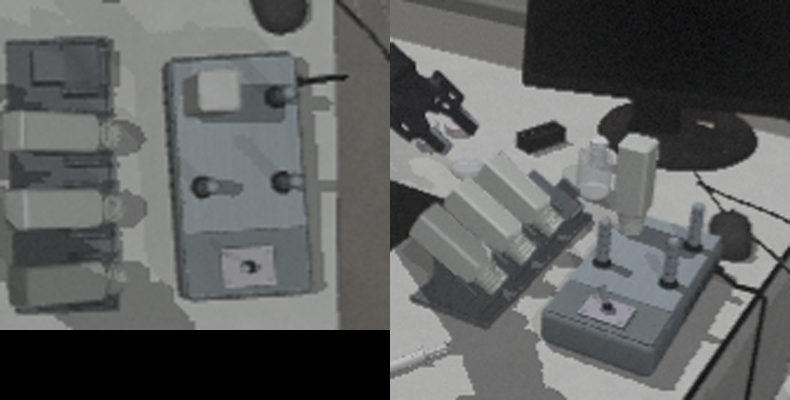

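A stands fully down on peg_1 (635,180 in the scene half), and the other three are still on the ramps. Next, B to peg_2.

Call:
send_rows([
  [0.75,0.026,0,-0.007,0,-0.001,-0.001],
  [0.75,0.026,0,-0.007,0,-0.001,-0.001],
  [0.75,0.025,0,0.559,0,-0.001,-0.001],
  [0.75,0.025,0,0.559,0,-0.001,-0.001],
  [0.75,0.025,0,0.559,0,-0.001,-0.001],
  [0.75,0.025,0,0.559,0,-0.001,-0.001],
  [0.75,0.025,0,0.559,0,-0.001,-0.001],
  [0.75,0.025,0,0.559,0,-0.001,-0.001],
  [0,0.025,0,0.559,0,-0.001,-0.001],
  [0,0.025,0,0.559,0,-0.001,-0.001],
  [0,0.025,0,0.559,0,-0.001,-0.001],
  [0,0.025,0,0.559,0,-0.001,-0.001],
  [0,0.025,0,0.559,0,-0.001,-0.001],
  [0,0.025,0,0.559,0,-0.001,-0.001],
  [0,0.025,0,0.559,0,-0.001,-0.001],
  [0,-0.019,0,0.532,0,-0.001,-0.001],
  [0,-0.064,0,0.506,0,-0.001,-0.001],
  [0,-0.108,0,0.479,0,-0.001,-0.001],
])

```text
clock: 34.93
tcp_pos: [0.59, 0.1557, 0.1123]
orientation: [1.549, 1.606, -0.901]
contact_force: [-0.0, 0.5, -0.2]
grip_width: 0.0416
```

Call:
send_rows([
  [0,-0.93,0,-0.535,0,0,0],
  [0,-0.93,0,-0.535,0,0,0],
  [0,-0.93,0,-0.535,0,0,0],
  [0,-0.93,0,-0.535,0,0,0],
  [0,-0.93,0,-0.535,0,0,0],
])

```text
clock: 35.35
tcp_pos: [0.5929, 0.1562, 0.2808]
orientation: [1.557, 1.602, -0.887]
contact_force: [2.1, 0.8, 0.0]
grip_width: 0.0417
```

Call:
send_rows([
  [0,-0.18,0,-0.104,0,0,0],
  [0,-0.826,0.167,0.924,0,0.234,0],
  [0,-0.826,0.167,0.924,0,0.234,0],
  [0,-0.826,0.167,0.924,0,0.234,0],
  [0,-0.826,0.167,0.924,0,0.234,0],
  [0,-0.826,0.167,0.924,0,0.234,0],
  [0,-0.826,0.167,0.924,0,0.234,0],
  [0,-0.826,0.167,0.924,0,0.234,0],
])

```text
clock: 36.02
tcp_pos: [0.6219, -0.0341, 0.3145]
orientation: [2.03, 2.071, -0.316]
contact_force: [-0.8, -0.9, 0.1]
grip_width: 0.0418
```

Run:
```python
from p import *
p,q,o=now();print(p,o["grip_width"])
e=plan(peg(1)[:1]); print("--desc");plan(peg(1)[1:2],e)
```

```text
[ 0.62189988 -0.0341091   0.31448676] 0.041761978058833325
CALL 0 rows 5
   5 x [0.0, -0.432, 0.075, 0.171, 0.0, 0.099, -0.005]
--desc
CALL 0 rows 6
   1 x [0.0, 0.0, 0.0, 0.2, 0.0, 0.0, 0.0]
   1 x [0.0, 0.0, 0.0, 0.4, 0.0, 0.0, 0.0]
   1 x [0.0, 0.0, 0.0, 0.6, 0.0, 0.0, 0.0]
   1 x [0.0, 0.001, 0.0, 0.8, 0.0, 0.0, 0.0]
   2 x [0.0, 0.001, 0.0, 1.0, 0.0, 0.0, 0.0]
```

Call:
send_rows([
  [0,-0.432,0.075,0.171,0,0.099,-0.005],
  [0,-0.432,0.075,0.171,0,0.099,-0.005],
  [0,-0.432,0.075,0.171,0,0.099,-0.005],
  [0,-0.432,0.075,0.171,0,0.099,-0.005],
  [0,-0.432,0.075,0.171,0,0.099,-0.005],
  [0,-0.432,0.075,0.171,0,0.099,-0.005],
  [0,-0.432,0.075,0.171,0,0.099,-0.005],
])

```text
clock: 36.6
tcp_pos: [0.6356, -0.0904, 0.3057]
orientation: [-2.157, -2.28, 0.011]
contact_force: [-0.1, 1.0, -1.1]
grip_width: 0.0415
```

Run:
```python
from p import *
p,q,o=now();print(p,peg(1)[0][1],(q.inv()*down(2)).as_rotvec().round(3))
plan(peg(1)[1:2])
```

```text
[ 0.63564666 -0.09039956  0.30567801] [ 0.6346 -0.1034  0.31  ] [-0.007  0.003  0.02 ]
CALL 0 rows 6
   1 x [0.0, -0.017, -0.001, 0.194, 0.0, 0.0, 0.001]
   1 x [0.0, -0.033, -0.002, 0.389, -0.001, 0.0, 0.003]
   1 x [0.0, -0.05, -0.003, 0.583, -0.001, 0.001, 0.004]
   1 x [0.0, -0.067, -0.004, 0.777, -0.002, 0.001, 0.005]
   2 x [0.0, -0.084, -0.005, 0.971, -0.002, 0.001, 0.006]
```

Call:
send_rows([
  [0,-0.086,-0.005,-0.02,-0.002,0.001,0.006],
  [0,-0.086,-0.005,-0.02,-0.002,0.001,0.006],
  [0,-0.086,-0.005,-0.02,-0.002,0.001,0.006],
  [0,-0.086,-0.005,-0.02,-0.002,0.001,0.006],
])

```text
clock: 36.93
tcp_pos: [0.6356, -0.1065, 0.3095]
orientation: [2.186, 2.256, 0.001]
contact_force: [-0.1, 0.2, -1.2]
grip_width: 0.0417
```

Run:
```python
from p import *
p,q,o=now();print(p,peg(1)[0][1],(q.inv()*down(2)).as_rotvec().round(3))
plan(peg(1)[1:2])
```

```text
[ 0.63558582 -0.10654587  0.30948563] [ 0.6346 -0.1034  0.31  ] [ 0.001 -0.    -0.004]
CALL 0 rows 6
   1 x [0.0, 0.004, -0.001, 0.199, 0.0, 0.0, 0.0]
   1 x [0.0, 0.008, -0.003, 0.399, 0.0, 0.0, 0.0]
   1 x [0.0, 0.013, -0.004, 0.598, 0.0, 0.0, -0.001]
   1 x [0.0, 0.017, -0.005, 0.797, 0.0, 0.0, -0.001]
   2 x [0.0, 0.021, -0.007, 0.997, 0.0, 0.0, -0.001]
```

Call:
send_rows([
  [0,0.015,-0.004,0.12,0,0,0],
  [0,0.015,-0.004,0.26,0,0,0],
  [0,0.015,-0.004,0.4,0,0,0],
  [0,0.015,-0.004,0.52,0,0,0],
  [0,0.015,-0.004,0.64,0,0,0],
  [0,0.015,-0.004,0.76,0,0,0],
  [0,0.015,-0.004,0.88,0,0,0],
  [0,0.015,-0.004,0.99,0,0,0],
  [0,0.015,-0.004,0.99,0,0,0],
  [0,0.015,-0.004,0.99,0,0,0],
])

```text
clock: 37.77
tcp_pos: [0.6346, -0.104, 0.1602]
orientation: [-2.185, -2.256, 0.001]
contact_force: [-0.2, -0.1, 0.1]
grip_width: 0.0412
```

Run:
```python
from p import *
p,q,o=now();print(p,pegs[1],(q.inv()*down(2)).as_rotvec().round(3),o["grip_width"],o["contact_force"])
e=plan([(.72,p,down(2),4),(.72,p+Z*.16,down(2),0),(.75,V([.52,.14,.30]),PICK2,0)]+pick2(2,-.006)[:1])
```

```text
[ 0.63455299 -0.10395304  0.16024776] [ 0.6346 -0.1034  0.055 ] [-0.001 -0.001 -0.003] 0.04124321150483676 [-0.1903562  -0.06953433  0.05443612]
CALL 0 rows 9
   5 x [0.72, 0.0, 0.0, 0.0, 0.0, 0.0, -0.001]
   4 x [0.72, 0.001, -0.001, -0.853, 0.0, 0.0, -0.001]
CALL 1 rows 7
   1 x [0.72, 0.0, 0.0, -0.214, 0.0, 0.0, 0.0]
   6 x [0.75, 0.991, -0.424, -0.132, 0.0, -0.2, 0.0]
CALL 2 rows 6
   4 x [0.75, 0.567, -0.282, -0.344, 0.0, -0.134, 0.0]
   2 x [0.75, 0.94, -0.3, -0.155, 0.0, -0.134, 0.0]
CALL 3 rows 6
   6 x [0.75, 0.835, -0.035, 0.042, 0.0, 0.0, 0.0]
```

Call:
send_rows([
  [0.72,0,0,0.012,0,0,0],
  [0.72,0,0,0.012,0,0,0],
  [0.72,0,0,0.012,0,0,0],
  [0.72,0,0,0.012,0,0,0],
  [0.72,0,0,0.012,0,0,0],
  [0.72,0,0,-0.853,0,0,0],
  [0.72,0,0,-0.853,0,0,0],
  [0.72,0,0,-0.853,0,0,0],
  [0.72,0,0,-0.853,0,0,0],
])

```text
clock: 38.52
tcp_pos: [0.6386, -0.1052, 0.2979]
orientation: [2.18, 2.248, 0.015]
contact_force: [1.7, 0.1, 1.2]
grip_width: 0.0613
```

Call:
send_rows([
  [0.72,0,0,-0.214,0,0,0],
  [0.75,0.991,-0.424,-0.132,0,-0.2,0],
  [0.75,0.991,-0.424,-0.132,0,-0.2,0],
  [0.75,0.991,-0.424,-0.132,0,-0.2,0],
  [0.75,0.991,-0.424,-0.132,0,-0.2,0],
  [0.75,0.991,-0.424,-0.132,0,-0.2,0],
  [0.75,0.991,-0.424,-0.132,0,-0.2,0],
])

```text
clock: 39.1
tcp_pos: [0.5651, 0.0511, 0.3057]
orientation: [1.81, 1.9, -0.596]
contact_force: [-1.1, 0.2, -1.1]
grip_width: 0.0642
```

Call:
send_rows([
  [0.75,0.567,-0.282,-0.344,0,-0.134,0],
  [0.75,0.567,-0.282,-0.344,0,-0.134,0],
  [0.75,0.567,-0.282,-0.344,0,-0.134,0],
  [0.75,0.567,-0.282,-0.344,0,-0.134,0],
  [0.75,0.94,-0.3,-0.155,0,-0.134,0],
  [0.75,0.94,-0.3,-0.155,0,-0.134,0],
])

```text
clock: 39.6
tcp_pos: [0.5171, 0.17, 0.2414]
orientation: [1.552, 1.606, -0.899]
contact_force: [-1.0, -0.1, -0.3]
grip_width: 0.0641
```

Call:
send_rows([
  [0.75,0.835,-0.035,0.042,0,0,0],
  [0.75,0.835,-0.035,0.042,0,0,0],
  [0.75,0.835,-0.035,0.042,0,0,0],
  [0.75,0.835,-0.035,0.042,0,0,0],
  [0.75,0.835,-0.035,0.042,0,0,0],
  [0.75,0.835,-0.035,0.042,0,0,0],
  [0.75,0.835,-0.035,0.042,0,0,0],
  [0.75,0.835,-0.035,0.042,0,0,0],
])

```text
clock: 40.27
tcp_pos: [0.512, 0.2244, 0.1352]
orientation: [1.558, 1.6, -0.895]
contact_force: [0.1, 1.2, 0.7]
grip_width: 0.0641
```

Run:
```python
from p import *
p,q,o=now();print(o["joints"].round(2),p,pick2(2,-.006)[0][1],(q.inv()*PICK2).as_rotvec().round(3))
e=plan(pick2(2,-.006)[1:])
print("--fly");w=e[0].copy();w[2]=.31
e=plan([(0,w,PICK2,0)]+peg(2)[:1],e)
f=grab("top"); g=grab("scene"); a=f["pixels"][155:265,340:470,::-1]; b=g["pixels"][120:290,300:470,::-1]
a=cv2.resize(a,(390,330),interpolation=cv2.INTER_CUBIC); b=cv2.resize(b,(400,400),interpolation=cv2.INTER_CUBIC)
im=np.zeros((400,790,3),np.uint8); im[:330,:390]=a; im[:,390:]=b; cv2.imwrite("pics/s7.png",im)
import pickle; f0,_=pickle.load(open("t4.pkl","rb"))
d=np.abs(f["pixels"].astype(int)-f0["pixels"]).max(2); print("ramp3 patch",(d[210:240,340:385]>40).sum(),"ramp4",(d[238:262,340:385]>40).sum())
```

```text
[-0.91  0.83  0.06  1.61  0.59  1.58 -1.1 ] [0.51199107 0.22443216 0.13519109] [0.50897225 0.2254275  0.1325    ] [-0.003 -0.    -0.007]
CALL 0 rows 15
   5 x [0.75, 0.019, -0.018, 0.569, -0.001, 0.0, -0.002]
   7 x [0.0, 0.019, -0.018, 0.569, -0.001, 0.0, -0.002]
   1 x [0.0, -0.025, -0.018, 0.542, -0.001, 0.0, -0.002]
   1 x [0.0, -0.07, -0.018, 0.516, -0.001, 0.0, -0.002]
   1 x [0.0, -0.114, -0.017, 0.489, -0.001, 0.0, -0.002]
--fly
CALL 0 rows 5
   5 x [0.0, -0.946, 0.0, -0.547, 0.0, 0.0, 0.0]
CALL 1 rows 13
   1 x [0.0, -0.189, 0.0, -0.109, 0.0, 0.0, 0.0]
   12 x [0.0, -0.78, 0.129, 0.912, 0.0, 0.333, 0.0]
ramp3 patch 46 ramp4 170
```

View pics/s7.png

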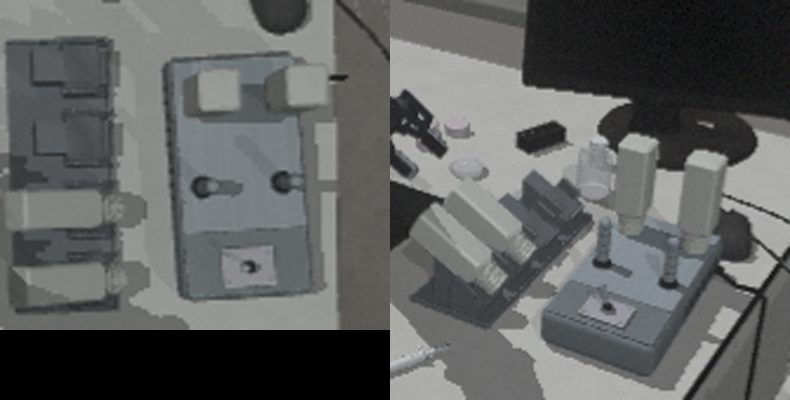

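A and B stand on pegs 1 and 2, and D and C are undisturbed on ramps 3 and 4. Next, D to peg_3.

Call:
send_rows([
  [0.75,0.019,-0.012,0.569,0,0,-0.002],
  [0.75,0.019,-0.012,0.569,0,0,-0.002],
  [0.75,0.019,-0.012,0.569,0,0,-0.002],
  [0.75,0.019,-0.012,0.569,0,0,-0.002],
  [0.75,0.019,-0.012,0.569,0,0,-0.002],
  [0.75,0.019,-0.012,0.569,0,0,-0.002],
  [0,0.019,-0.012,0.569,0,0,-0.002],
  [0,0.019,-0.012,0.569,0,0,-0.002],
  [0,0.019,-0.012,0.569,0,0,-0.002],
  [0,0.019,-0.012,0.569,0,0,-0.002],
  [0,0.019,-0.012,0.569,0,0,-0.002],
  [0,0.019,-0.012,0.569,0,0,-0.002],
  [0,0.019,-0.012,0.569,0,0,-0.002],
  [0,-0.025,-0.012,0.542,0,0,-0.002],
  [0,-0.07,-0.012,0.516,0,0,-0.002],
  [0,-0.114,-0.012,0.489,0,0,-0.002],
])

```text
clock: 41.7
tcp_pos: [0.5112, 0.1527, 0.1118]
orientation: [1.549, 1.607, -0.902]
contact_force: [0.4, -0.1, -0.4]
grip_width: 0.0413
```

Call:
send_rows([
  [0,-0.946,0,-0.547,0,0,0],
  [0,-0.946,0,-0.547,0,0,0],
  [0,-0.946,0,-0.547,0,0,0],
  [0,-0.946,0,-0.547,0,0,0],
  [0,-0.946,0,-0.547,0,0,0],
])

```text
clock: 42.12
tcp_pos: [0.5141, 0.1538, 0.2825]
orientation: [1.557, 1.604, -0.89]
contact_force: [1.0, 0.9, -0.4]
grip_width: 0.0416
```

Call:
send_rows([
  [0,-0.189,0,-0.109,0,0,0],
  [0,-0.78,0.129,0.912,0,0.333,0],
  [0,-0.78,0.129,0.912,0,0.333,0],
  [0,-0.78,0.129,0.912,0,0.333,0],
  [0,-0.78,0.129,0.912,0,0.333,0],
  [0,-0.78,0.129,0.912,0,0.333,0],
  [0,-0.78,0.129,0.912,0,0.333,0],
  [0,-0.78,0.129,0.912,0,0.333,0],
  [0,-0.78,0.129,0.912,0,0.333,0],
  [0,-0.78,0.129,0.912,0,0.333,0],
  [0,-0.78,0.129,0.912,0,0.333,0],
  [0,-0.78,0.129,0.912,0,0.333,0],
  [0,-0.78,0.129,0.912,0,0.333,0],
  [0,-0.78,0.129,0.912,0,0.333,0],
  [0,-0.78,0.129,0.912,0,0.333,0],
])

```text
clock: 43.37
tcp_pos: [0.5375, -0.021, 0.3078]
orientation: [-2.178, -2.262, 0.01]
contact_force: [-0.5, -0.7, -0.3]
grip_width: 0.0414
```

Run:
```python
from p import *
p,q,o=now();print(p,peg(2)[0][1],(q.inv()*down(2)).as_rotvec().round(3),o["grip_width"])
plan(peg(2)[1:2])
```

```text
[ 0.53748458 -0.02101549  0.3077641 ] [ 0.5371 -0.0238  0.31  ] [-0.006  0.003  0.003] 0.04137378206013597
CALL 0 rows 6
   1 x [0.0, -0.003, 0.0, 0.197, 0.0, 0.0, 0.0]
   1 x [0.0, -0.006, 0.001, 0.394, -0.001, 0.0, 0.0]
   1 x [0.0, -0.009, 0.001, 0.591, -0.001, 0.001, 0.0]
   1 x [0.0, -0.012, 0.002, 0.788, -0.001, 0.001, 0.001]
   2 x [0.0, -0.015, 0.002, 0.985, -0.002, 0.001, 0.001]
```

Call:
send_rows([
  [0,-0.013,0,0.1,-0.001,0.001,0],
  [0,-0.013,0,0.24,-0.001,0.001,0],
  [0,-0.013,0,0.38,-0.001,0.001,0],
  [0,-0.013,0,0.52,-0.001,0.001,0],
  [0,-0.013,0,0.64,-0.001,0.001,0],
  [0,-0.013,0,0.76,-0.001,0.001,0],
  [0,-0.013,0,0.88,-0.001,0.001,0],
  [0,-0.013,0,0.99,-0.001,0.001,0],
  [0,-0.013,0,0.99,-0.001,0.001,0],
  [0,-0.013,0,0.99,-0.001,0.001,0],
])

```text
clock: 44.2
tcp_pos: [0.5366, -0.0241, 0.1591]
orientation: [-2.179, -2.26, 0.004]
contact_force: [-0.1, -0.5, -0.8]
grip_width: 0.0416
```

Run:
```python
from p import *
p,q,o=now();print(p,pegs[2],(q.inv()*down(2)).as_rotvec().round(3),o["grip_width"],o["contact_force"])
e=plan([(.72,p,down(2),4),(.72,p+Z*.16,down(2),0),(.75,V([.44,.14,.30]),PICK2,0)]+pick2(3,-.006)[:1])
```

```text
[ 0.53657736 -0.02409502  0.15912241] [ 0.5371 -0.0238  0.055 ] [-0.004 -0.     0.001] 0.04161339876216073 [-0.09524021 -0.53737895 -0.75540739]
CALL 0 rows 9
   5 x [0.72, 0.0, 0.0, 0.0, -0.001, 0.0, 0.0]
   4 x [0.72, 0.0, -0.003, -0.853, -0.001, 0.0, 0.0]
CALL 1 rows 9
   1 x [0.72, 0.0, 0.0, -0.214, 0.0, 0.0, 0.0]
   8 x [0.75, 0.893, -0.483, -0.111, 0.0, -0.267, 0.0]
CALL 2 rows 6
   2 x [0.75, 0.168, -0.121, -0.15, 0.0, -0.066, 0.0]
   4 x [0.75, 0.968, -0.147, 0.073, 0.0, -0.066, 0.0]
CALL 3 rows 4
   4 x [0.75, 0.415, -0.013, 0.027, 0.0, 0.0, 0.0]
```

Call:
send_rows([
  [0.72,0,0,0.01,0,0,0],
  [0.72,0,0,0.01,0,0,0],
  [0.72,0,0,0.01,0,0,0],
  [0.72,0,0,0.01,0,0,0],
  [0.72,0,0,0.01,0,0,0],
  [0.72,0,0,-0.853,0,0,0],
  [0.72,0,0,-0.853,0,0,0],
  [0.72,0,0,-0.853,0,0,0],
  [0.72,0,0,-0.853,0,0,0],
])

```text
clock: 44.95
tcp_pos: [0.5409, -0.0253, 0.2956]
orientation: [2.179, 2.254, 0.013]
contact_force: [1.4, -0.1, 0.8]
grip_width: 0.0611
```

Call:
send_rows([
  [0.72,0,0,-0.214,0,0,0],
  [0.75,0.893,-0.483,-0.111,0,-0.267,0],
  [0.75,0.893,-0.483,-0.111,0,-0.267,0],
  [0.75,0.893,-0.483,-0.111,0,-0.267,0],
  [0.75,0.893,-0.483,-0.111,0,-0.267,0],
  [0.75,0.893,-0.483,-0.111,0,-0.267,0],
  [0.75,0.893,-0.483,-0.111,0,-0.267,0],
  [0.75,0.893,-0.483,-0.111,0,-0.267,0],
  [0.75,0.893,-0.483,-0.111,0,-0.267,0],
])

```text
clock: 45.7
tcp_pos: [0.459, 0.1099, 0.3014]
orientation: [1.678, 1.756, -0.761]
contact_force: [-1.3, 0.4, -0.6]
grip_width: 0.064
```

Call:
send_rows([
  [0.75,0.168,-0.121,-0.15,0,-0.066,0],
  [0.75,0.168,-0.121,-0.15,0,-0.066,0],
  [0.75,0.968,-0.147,0.073,0,-0.066,0],
  [0.75,0.968,-0.147,0.073,0,-0.066,0],
  [0.75,0.968,-0.147,0.073,0,-0.066,0],
  [0.75,0.968,-0.147,0.073,0,-0.066,0],
])

```text
clock: 46.2
tcp_pos: [0.4328, 0.1959, 0.1824]
orientation: [1.548, 1.616, -0.903]
contact_force: [-1.2, 0.3, 0.6]
grip_width: 0.0643
```

Call:
send_rows([
  [0.75,0.415,-0.013,0.027,0,0,0],
  [0.75,0.415,-0.013,0.027,0,0,0],
  [0.75,0.415,-0.013,0.027,0,0,0],
  [0.75,0.415,-0.013,0.027,0,0,0],
  [0.75,0.415,-0.013,0.027,0,0,0],
  [0.75,0.415,-0.013,0.027,0,0,0],
])

```text
clock: 46.7
tcp_pos: [0.4329, 0.2212, 0.1354]
orientation: [1.556, 1.606, -0.894]
contact_force: [0.2, -0.7, -0.4]
grip_width: 0.0641
```

Run:
```python
from p import *
import pickle
p,q,o=now();print(o["joints"].round(2),p,pick2(3,-.006)[0][1],(q.inv()*PICK2).as_rotvec().round(3))
e=plan(pick2(3,-.006)[1:])
print("--fly");w=e[0].copy();w[2]=.31
e=plan([(0,w,PICK2,0)]+peg(3)[:1],e)
f=grab("top"); f0,_=pickle.load(open("t4.pkl","rb"))
# C on ramp 4: left/right/top/bottom bright extent vs before
for F in(f0,f):
    m=F["pixels"][240:262,340:385].min(2)>125; ys,xs=np.where(m); print(m.sum(),xs.mean().round(1),ys.mean().round(1))
save(f,"t8",(335,155,465,265),5)
```

```text
[-0.92  0.76 -0.05  1.76  0.57  1.58 -1.24] [0.43290785 0.22124484 0.13535928] [0.43097225 0.2227275  0.1325    ] [-0.002 -0.003 -0.002]
CALL 0 rows 15
   5 x [0.75, 0.02, -0.011, 0.567, -0.001, -0.001, -0.001]
   7 x [0.0, 0.02, -0.011, 0.567, -0.001, -0.001, -0.001]
   1 x [0.0, -0.024, -0.011, 0.54, -0.001, -0.001, -0.001]
   1 x [0.0, -0.069, -0.011, 0.514, -0.001, -0.001, -0.001]
   1 x [0.0, -0.113, -0.011, 0.487, -0.001, -0.001, -0.001]
--fly
CALL 0 rows 5
   5 x [0.0, -0.946, 0.0, -0.547, 0.0, 0.0, 0.0]
CALL 1 rows 8
   1 x [0.0, -0.19, -0.001, -0.109, 0.0, 0.0, 0.0]
   7 x [0.0, -0.804, 0.465, 0.954, 0.0, 0.233, 0.0]
CALL 2 rows 5
   5 x [0.0, -0.5, 0.199, 0.163, 0.0, 0.1, 0.001]
413 24.1 11.8
361 24.6 11.3
```

Call:
send_rows([
  [0.75,0.02,-0.008,0.567,0,-0.001,-0.001],
  [0.75,0.02,-0.008,0.567,0,-0.001,-0.001],
  [0.75,0.02,-0.008,0.567,0,-0.001,-0.001],
  [0.75,0.02,-0.008,0.567,0,-0.001,-0.001],
  [0.75,0.02,-0.008,0.567,0,-0.001,-0.001],
  [0.75,0.02,-0.008,0.567,0,-0.001,-0.001],
  [0,0.02,-0.008,0.567,0,-0.001,-0.001],
  [0,0.02,-0.008,0.567,0,-0.001,-0.001],
  [0,0.02,-0.008,0.567,0,-0.001,-0.001],
  [0,0.02,-0.008,0.567,0,-0.001,-0.001],
  [0,0.02,-0.008,0.567,0,-0.001,-0.001],
  [0,0.02,-0.008,0.567,0,-0.001,-0.001],
  [0,0.02,-0.008,0.567,0,-0.001,-0.001],
  [0,-0.024,-0.008,0.54,0,-0.001,-0.001],
  [0,-0.069,-0.008,0.514,0,-0.001,-0.001],
  [0,-0.113,-0.008,0.487,0,-0.001,-0.001],
])

```text
clock: 48.08
tcp_pos: [0.433, 0.1499, 0.1119]
orientation: [1.548, 1.608, -0.901]
contact_force: [-0.7, 0.4, 0.0]
grip_width: 0.0414
```

Call:
send_rows([
  [0,-0.98,0,-0.566,0,0,0],
  [0,-0.98,0,-0.566,0,0,0],
  [0,-0.98,0,-0.566,0,0,0],
  [0,-0.98,0,-0.566,0,0,0],
  [0,-0.98,0,-0.566,0,0,0],
  [0,-0.98,0,-0.566,0,0,0],
])

```text
clock: 48.58
tcp_pos: [0.4343, 0.1508, 0.2835]
orientation: [1.553, 1.608, -0.894]
contact_force: [0.6, -0.8, -1.1]
grip_width: 0.041
```

Call:
send_rows([
  [0,-0.19,0,-0.109,0,0,0],
  [0,-0.804,0.465,0.954,0,0.233,0],
  [0,-0.804,0.465,0.954,0,0.233,0],
  [0,-0.804,0.465,0.954,0,0.233,0],
  [0,-0.804,0.465,0.954,0,0.233,0],
  [0,-0.804,0.465,0.954,0,0.233,0],
  [0,-0.804,0.465,0.954,0,0.233,0],
  [0,-0.804,0.465,0.954,0,0.233,0],
  [0,-0.804,0.465,0.954,0,0.233,0],
  [0,-0.804,0.465,0.954,0,0.233,0],
  [0,-0.804,0.465,0.954,0,0.233,0],
])

```text
clock: 49.5
tcp_pos: [0.5098, -0.0285, 0.3124]
orientation: [2.007, 2.092, -0.33]
contact_force: [-0.5, -0.6, -0.0]
grip_width: 0.0412
```

Run:
```python
from p import *
p,q,o=now();print(p,o["grip_width"],np.abs(o["qvel"]).max())
e=plan(peg(3)[:1])
```

```text
[ 0.50976026 -0.0284953   0.31244717] 0.041201687632751643 0.008803840869213897
CALL 0 rows 5
   5 x [0.0, -0.517, 0.199, 0.186, -0.002, 0.101, 0.002]
```

Call:
send_rows([
  [0,-0.517,0.199,0.186,-0.002,0.101,0.002],
  [0,-0.517,0.199,0.186,-0.002,0.101,0.002],
  [0,-0.517,0.199,0.186,-0.002,0.101,0.002],
  [0,-0.517,0.199,0.186,-0.002,0.101,0.002],
  [0,-0.517,0.199,0.186,-0.002,0.101,0.002],
  [0,-0.517,0.199,0.186,-0.002,0.101,0.002],
  [0,-0.517,0.199,0.186,-0.002,0.101,0.002],
  [0,-0.517,0.199,0.186,-0.002,0.101,0.002],
  [0,-0.517,0.199,0.186,-0.002,0.101,0.002],
])

```text
clock: 50.25
tcp_pos: [0.5432, -0.1099, 0.3113]
orientation: [2.182, 2.259, 0.003]
contact_force: [-0.2, 0.8, -0.4]
grip_width: 0.0414
```

Run:
```python
from p import *
p,q,o=now();print(p,peg(3)[0][1],(q.inv()*down(2)).as_rotvec().round(3),o["grip_width"],np.abs(o["qvel"]).max())
plan(peg(3)[1:2])
```

```text
[ 0.5432411  -0.109921    0.31126842] [ 0.5429 -0.1096  0.31  ] [ 0.002 -0.    -0.   ] 0.041448836285831556 0.010834963263424409
CALL 0 rows 5
   1 x [0.0, 0.0, -0.001, 0.168, 0.0, 0.0, 0.0]
   1 x [0.0, 0.001, -0.001, 0.336, 0.0, 0.0, 0.0]
   1 x [0.0, 0.001, -0.002, 0.504, 0.0, 0.0, 0.0]
   1 x [0.0, 0.001, -0.003, 0.672, 0.0, 0.0, 0.0]
   1 x [0.0, 0.002, -0.004, 0.84, 0.001, 0.0, 0.0]
CALL 1 rows 2
   2 x [0.0, 0.0, 0.0, 0.168, 0.0, 0.0, 0.0]
```

Call:
send_rows([
  [0,0.001,-0.002,0.12,0,0,0],
  [0,0.001,-0.002,0.26,0,0,0],
  [0,0.001,-0.002,0.4,0,0,0],
  [0,0.001,-0.002,0.52,0,0,0],
  [0,0.001,-0.002,0.64,0,0,0],
  [0,0.001,-0.002,0.76,0,0,0],
  [0,0.001,-0.002,0.88,0,0,0],
  [0,0.001,-0.002,1,0,0,0],
  [0,0.001,-0.002,1,0,0,0],
  [0,0.001,-0.002,1,0,0,0],
])

```text
clock: 51.08
tcp_pos: [0.5428, -0.111, 0.1611]
orientation: [2.185, 2.257, 0.001]
contact_force: [-0.2, 0.2, -1.1]
grip_width: 0.0414
```

Run:
```python
from p import *
p,q,o=now();print(p,pegs[3],o["grip_width"],o["contact_force"])
sw=V([.4530,-.0731,.06]); th=.067; dy=V([-np.sin(th),np.cos(th),0])
hi=sw+dy*.035+Z*.12
print("sw start",hi)
e=plan([(.72,p,down(2),4),(.72,p+Z*.14,down(2),0),(0,hi+Z*.08,down(3.8),0),(0,hi,down(3.8),2)])
```

```text
[ 0.54282912 -0.11098916  0.16106987] [ 0.5429 -0.1096  0.055 ] 0.0414119525492312 [-0.2448402   0.15117263 -1.05570209]
sw start [ 0.45065675 -0.03817853  0.18      ]
CALL 0 rows 18
   5 x [0.72, 0.0, 0.0, 0.0, 0.0, 0.0, -0.001]
   4 x [0.72, 0.0, 0.001, -0.933, 0.0, 0.0, -0.001]
   4 x [0.0, 0.505, -0.598, -0.66, 0.0, 0.0, -0.011]
   5 x [0.0, 0.505, -0.598, -0.126, 0.0, 0.0, -0.011]
```

Call:
send_rows([
  [0,0.008,0,0.015,0,0,0],
  [0.72,0.008,0,0.02,0,0,0],
  [0.72,0.008,0,0.02,0,0,0],
  [0.72,0.008,0,0.02,0,0,0],
  [0.72,0.008,0,0.02,0,0,0],
  [0.72,0.008,0,0.02,0,0,0],
  [0.72,0,0.001,-0.933,0,0,0],
  [0.72,0,0.001,-0.933,0,0,0],
  [0.72,0,0.001,-0.933,0,0,0],
  [0.72,0,0.001,-0.933,0,0,0],
  [0,0.505,-0.62,-0.66,0,0,-0.011],
  [0,0.505,-0.62,-0.66,0,0,-0.011],
  [0,0.505,-0.62,-0.66,0,0,-0.011],
  [0,0.505,-0.62,-0.66,0,0,-0.011],
  [0,0.505,-0.62,-0.66,0,0,-0.011],
])

```text
clock: 52.33
tcp_pos: [0.4454, -0.0379, 0.2595]
orientation: [-2.144, -2.296, -0.001]
contact_force: [0.7, -1.1, 0.1]
grip_width: 0.0011
```

Run:
```python
from p import *
p,q,o=now();print(p,o["grip_width"])
sw=V([.4530,-.0731,.06]); th=.067; dy=V([-np.sin(th),np.cos(th),0]); dx=V([dy[1],-dy[0],0])
at=lambda d,z: sw-dx*.003+dy*d+Z*z
Q=down(3.8)
e=plan([(0,at(.035,.1),Q,2),(0,at(.035,.033),Q,3)])
print("push"); plan([(0,at(d,.033),Q,0,.006) for d in(.011,.008,.005,.002)],e)
g=grab("scene"); save(g,"s9",(380,150,480,280),4)
```

```text
[ 0.44535667 -0.03791163  0.25951591] 0.001062747552791076
CALL 0 rows 6
   5 x [0.0, -0.005, 0.015, 0.663, 0.0, 0.0, 0.001]
   1 x [0.0, -0.005, 0.015, 0.887, 0.0, 0.0, 0.001]
CALL 1 rows 4
   4 x [0.0, 0.0, -0.001, 0.223, 0.0, 0.0, 0.0]
push
CALL 0 rows 7
   1 x [0.0, -0.04, 0.0, 0.0, 0.0, 0.0, 0.0]
   1 x [0.0, -0.08, 0.0, 0.0, 0.0, 0.0, 0.0]
   1 x [0.0, -0.12, 0.001, 0.0, 0.0, 0.0, 0.0]
   1 x [0.0, -0.16, 0.001, 0.0, 0.0, 0.0, 0.0]
   1 x [0.0, -0.18, 0.001, 0.0, 0.0, 0.0, 0.0]
   1 x [0.0, -0.2, 0.001, 0.0, 0.0, 0.0, 0.0]
   1 x [0.0, -0.22, 0.001, 0.0, 0.0, 0.0, 0.0]
```

View pics/s9.png

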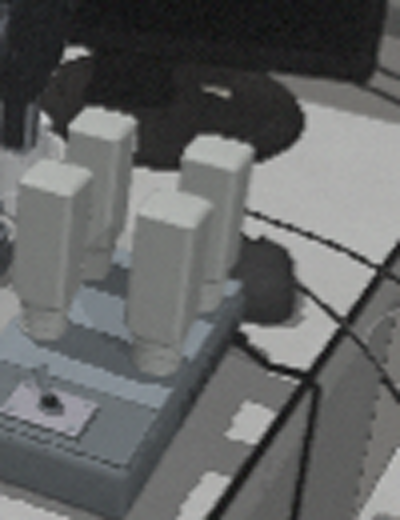

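All four stand upright on the pegs, and the lever at (45,390) leans to +y (off). Lowering next to the switch.

Call:
send_rows([
  [0,-0.005,0.015,0.663,0,0,0.001],
  [0,-0.005,0.015,0.663,0,0,0.001],
  [0,-0.005,0.015,0.663,0,0,0.001],
  [0,-0.005,0.015,0.663,0,0,0.001],
  [0,-0.005,0.015,0.663,0,0,0.001],
  [0,-0.005,0.015,0.887,0,0,0.001],
  [0,-0.005,0.015,0.887,0,0,0.001],
  [0,-0.005,0.015,0.887,0,0,0.001],
])

```text
clock: 53.05
tcp_pos: [0.4509, -0.04, 0.128]
orientation: [2.151, 2.288, 0.003]
contact_force: [-0.6, 0.3, 1.0]
grip_width: -0.0
```

Call:
send_rows([
  [0,0,0,0.1,0,0,0],
  [0,0,0,0.223,0,0,0],
  [0,0,0,0.223,0,0,0],
  [0,0,0,0.223,0,0,0],
  [0,0,0,0.223,0,0,0],
])

```text
clock: 53.47
tcp_pos: [0.4517, -0.0397, 0.0955]
orientation: [2.149, 2.287, 0.006]
contact_force: [0.6, -1.5, -0.3]
grip_width: -0.0001
```

Call:
send_rows([
  [0,-0.04,0,0,0,0,0],
  [0,-0.08,0,0,0,0,0],
  [0,-0.12,0,0,0,0,0],
  [0,-0.16,0,0,0,0,0],
  [0,-0.18,0,0,0,0,0],
  [0,-0.18,0,0,0,0,0],
  [0,-0.18,0,0,0,0,0],
])

```text
clock: 54.05
tcp_pos: [0.4519, -0.0672, 0.0936]
orientation: [2.151, 2.287, 0.002]
contact_force: [0.4, -0.3, -0.2]
grip_width: -0.0002
```

Call:
send_rows([
  [0,-0.01,0,0,0,0,0],
  [0,-0.02,0,0,0,0,0],
  [0,-0.02,0,0,0,0,0],
  [0,-0.02,0,0,0,0,0],
])

```text
clock: 54.38
tcp_pos: [0.4519, -0.0685, 0.0935]
orientation: [2.15, 2.291, 0.003]
contact_force: [-0.7, 4.4, -0.3]
grip_width: 0.0
```

Run:
```python
from p import *
p,q,o=now();print(p,o["contact_force"])
sw=V([.4530,-.0731,.06]); th=.067; dy=V([-np.sin(th),np.cos(th),0]); print("d",(p-sw)@dy, "z",p[2])
```

```text
[ 0.4519165  -0.06851699  0.09348753] [-0.7119068   4.35669544 -0.33282319]
d 0.004645263047941666 z 0.09348753008101292
```

The 4.4 N at d=4.6 mm means the lever is at its end stop. Backing off, then a last look.

Call:
send_rows([
  [0,0.02,0,0,0,0,0],
  [0,0.2,0,0,0,0,0],
  [0,0.2,0,-0.3,0,0,0],
  [0,0.2,0,-0.9,0,0,0],
  [0,0.2,0,-0.9,0,0,0],
  [0,0.9,0,-0.9,0,0,0],
  [0,0.9,0,-0.9,0,0,0],
  [0,0.9,0,-0.9,0,0,0],
  [0,0.9,0,-0.9,0,0,0],
  [0,0.9,0,-0.9,0,0,0],
  [0,0.9,0,-0.9,0,0,0],
])

```text
clock: 55.3
tcp_pos: [0.4435, 0.064, 0.2285]
orientation: [2.151, 2.287, 0.002]
contact_force: [-0.9, -1.1, -0.3]
grip_width: -0.0003
```

Run:
```python
from p import *
f=grab("top"); g=grab("scene")
a=cv2.resize(f["pixels"][165:260,390:460,::-1],None,fx=5,fy=5,interpolation=cv2.INTER_CUBIC)
b=cv2.resize(g["pixels"][165:280,370:460,::-1],None,fx=4.5,fy=4.5,interpolation=cv2.INTER_CUBIC)
im=np.zeros((520,770,3),np.uint8); im[:a.shape[0],:a.shape[1]]=a; im[:b.shape[0],355:355+b.shape[1]]=b; cv2.imwrite("pics/s10.png",im)
sw=V([.4530,-.0731,.06])
for t in(-.35,.35):
    P=[sw,sw+V([0,-np.sin(t)*.032,np.cos(t)*.032])]
    print(t,((proj(f,P)-[390,165])*5).round().tolist(),((proj(g,P)-[370,165])*4.5+[355,0]).round().tolist())
```

```text
-0.35 [[163.0, 393.0], [156.0, 394.0]] [[455.0, 382.0], [442.0, 336.0]]
0.35 [[163.0, 393.0], [191.0, 394.0]] [[455.0, 382.0], [475.0, 348.0]]
```

View pics/s10.png

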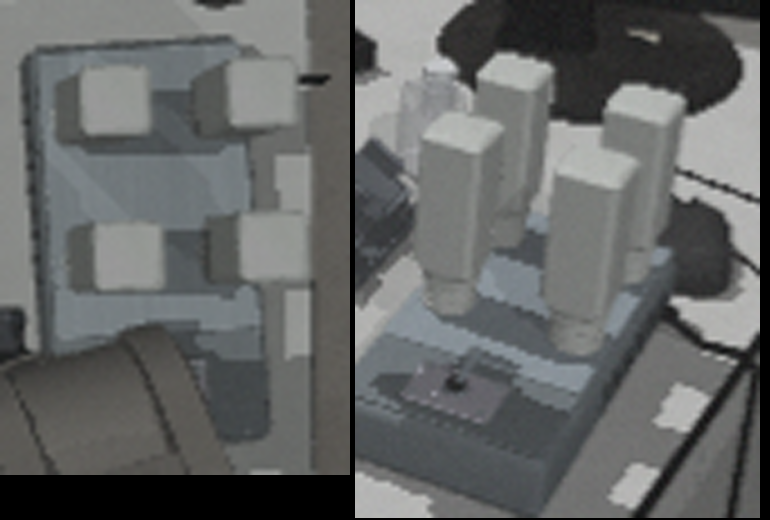

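The lever seems to lean to about (475,350), which matches on, but it is in shadow. I've used all my picture views, so I'll move the arm clear and compare pixels numerically.

Call:
send_rows([
  [0,0.95,0,-0.2,0,0,0],
  [0,0.95,0,-0.2,0,0,0],
  [0,0.95,0,-0.2,0,0,0],
  [0,0.95,0,-0.2,0,0,0],
  [0,0.95,0,-0.2,0,0,0],
  [0,0.95,0,-0.2,0,0,0],
])

```text
clock: 55.9
tcp_pos: [0.4349, 0.2073, 0.2586]
orientation: [2.149, 2.289, 0.003]
contact_force: [-0.1, -0.9, -0.7]
grip_width: -0.0
```

Call:
send_rows([
  [0,0.95,0,0,0,0,0],
  [0,0.95,0,0,0,0,0],
  [0,0.95,0,0,0,0,0],
  [0,0.95,0,0,0,0,0],
  [0,0.95,0,0,0,0,0],
  [0,0.95,0,0,0,0,0],
])

```text
clock: 56.4
tcp_pos: [0.4264, 0.3479, 0.2579]
orientation: [2.151, 2.286, 0.0]
contact_force: [0.9, 0.2, -0.9]
grip_width: 0.0003
```

Run:
```python
from p import *
import pickle
f=grab("top"); f0=pickle.load(open("top0.pkl","rb")); g=grab("scene"); _,g0=pickle.load(open("t4.pkl","rb"))
sw=V([.4530,-.0731,.06])
for n,F,F0 in(("top",f,f0),("scene",g,g0)):
    P=[sw]+[sw+V([0,-np.sin(t)*.032,np.cos(t)*.032]) for t in(-.35,.35)]
    c=proj(F,P).round(1); print(n,c.tolist())
    x0,y0=(int(c[:,0].min())-4,int(c[:,1].min())-4)
    for q in(F0,F): print(x0,y0);print(q["pixels"][y0:y0+ (10 if n=="top" else 20),x0:x0+16].mean(2).astype(int))
```

```text
top [[422.6, 243.5], [421.1, 243.8], [428.2, 243.8]]
417 239
[[121 129 130 131 130 131 131 129 130 133 133 130 123 127  84  91]
 [122 123 123 130 133 132 131 131 130 129 132 132 131 131  86  90]
 [125 121 122 122 122 122 105 127 131 132 131 131 131 131  90  91]
 [130 129 131 109  72  47  46  65 123 129 131 131 132 129  96  92]
 [132 130 131  95 104  81  48  39  88  96 125 131 131 130  99  94]
 [129 129 131 112 124 131  72  36  84  92 127 132 130 131 108  95]
 [132 131 131 112 118  92  46  53  88 124 131 132 132 131 117 100]
 [131 132 132 130 131 127 107 126 130 132 132 131 131 132 120 100]
 [133 131 133 132 134 134 132 132 131 132 132 131 127 125 120 101]
 [130 134 133 131 131 133 131 132 132 132 132 131 127 121 131 105]]
417 239
[[133 134 125 124 134 132 133 134 134 134 134 131 127 131  86  92]
 [134 133 136 126 125 133 136 135 134 134 134 135 133 134  89  93]
 [135 136 136 127 126 118 109 131 135 134 135 134 134 133  93  94]
 [135 132 135 112  72  49  45  67 126 118 114 111 130 133  98  95]
 [134 135 137 115  68  38  55  80  89  85  99 110  99  99  83  72]
 [133 134 133 111  66  40
[... 2363 characters left out ...]
 100 103  98 106 132 139 140]
 [138 134 137 127 114 104 100 107 106 102  94  92  89 126 138 137]
 [148 133 132 149 141 138 114 105 104  97  94  95 108 107 106 103]
 [153 156 154 156 155 141 134 139 107  95  97 110 107 106 107 111]
 [152 153 153 153 152 150  98  83  92  99 144 146 126 116 110 113]
 [151 154 155 154 151  86  44  71  90  96 145 154 154 153 143 129]
 [152 153 152 156 136  73  39  35  45  77 138 151 154 155 153 151]
 [155 154 153 154 112  84  54  41  48  72  83 141 153 156 154 154]
 [154 156 155 155 141 107 109  90 112  99  94 140 150 148 152 153]
 [154 155 155 155 156 153 119 102  99 147 117 100  95  97  97 141]
 [149 159 155 155 155 156 154 154 155 154 152 154 115 104 101  99]]
```

Both cameras put the lever tip at the on position: top about (428,243) and scene about (396,243), as predicted. Handing in.

```bash
python3 -c "
from bench import r
print(r.hand_in())"
```

```text
the job is handed in; nothing more can be done
None
```

I laid all four off-white bottles on the four ramps, mouths at the low end. Then I put each one upside down over its own peg, flipped the switch on, and handed in at about 56 s.

**Bottles:** The last pictures show all four upright and down on the pegs, with nothing left on the block. After that view the arm only moved away, and I did not look at the bottles again.

**Switch:** The push ended at a firm stop of 4.4 N. I had used all 16 picture views, so I checked the lever by pixel values. Both cameras put its tip where "on" was predicted, within about a pixel.

**Bystanders:** I never went near the beaker, the dish or the turquoise look-alikes. I did not measure whether they moved.

**Disagreements:**
- **Ramps:** Three bottles appeared 6–7 mm further down the slope than my ramp estimate. That is inside the 20 mm limit and is probably a small bias in that estimate. I corrected for it when picking them up again.
- **Peg_2:** One move there was planned while the arm was still moving and came up 13 mm off. I corrected it before lowering the bottle.

I saw no grip slip and no knocked bottle.

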